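# Change the price tags on the deli rail

## Robot

A 7-joint arm with a two-finger parallel gripper is mounted at the origin on the work surface. World frame = base frame: x ahead of the robot, y to its left, z up, the work surface at z = 0. Lengths are in m, angles in rad, forces in N, time in s.
With the tool pointing down it reaches from about 0.4 to 0.875 m from the base axis. Payload 6.5 kg.
Tool frame: the origin (TCP) lies between the finger pads; the fingertips stand 11 mm ahead of it and the grasp point (between the pads) lies 8 mm behind it; z points along the fingers, y is the line along which they close (so a half turn about z gives the same grasp; the last joint's range is limited). The gripper opens to 88 mm and grips with 3 to 60 N. Pads are 18 mm wide; open, the fingers measure 123 mm over their backs; the gripper's body (75 mm by 187 mm) begins 45 mm behind the grasp point.
Start: joints at [-1.259, 0.536, -0.004, 1.538, 0.003, 1.067, -0.071], TCP at [0.24, 0.604, 0.21] pointing down, gripper open.
Joint ranges: [-2.7, 2.7], [-0.37, 2.16], [-1.27, 1.26], [0.24, 2.4], [-1.31, 4.45], [0.19, 1.91], [-2.76, 2.76]. Speed limits (rad/s): [2.39, 2.39, 3.14, 3.14, 3.14, 3.14, 3.14].

## Interface

Orientations are given as a rotation vector (axis times angle).
In Python, from cell import r, optics gives the robot as it stands.
- The arm moves only by the shell command python3 -m inch 'ROWS' [OPENING] [FORCE]. ROWS is JSON, one flat list of numbers, 6 for each row, row after row: the shift along the tool's x, y, z normalised to -1 to 1, where 1 is 0.4 m, then the turn, a rotation vector about the tool's x, y, z normalised to -1 to 1, where 1 is 360 degrees. In form: [dx, dy, dz, wx, wy, wz, dx, dy, dz, wx, wy, wz, ...]. A call has exactly 8 rows; each row is the pose to reach, as a shift and turn from the pose commanded when the call began, along the tool's axes at that moment, turning the shorter way round; what a row does not reach only later rows make up. A row lasts 1/8 s, in which the tool goes at most 62.5 mm and 10.7 degrees, less where a joint would pass 70% of its speed; a pose out of reach is approached as far as the arm can. A call with a number of a shift or a turn outside -1 to 1 is refused whole. A call with a gripper value outside its range is refused whole. OPENING is the opening, from 0 (shut) to 1 (fully open), set as the call begins (- or left out, the last holds). The fingers move at their own pace and stop on an object; FORCE is the grip in N (left out, the last holds). Time passes only in rows, so rows that repeat a pose let the fingers close, or fill a call up. It gives the time, the measured TCP pose, the force, the opening and the grip force at its end, in the units of the state.
- r.state(): the state, without advancing time (a new reading comes with each control period).
- optics.read_camera(name): name is "side" or "top"; returns the picture (480x640x3 uint8, red, green, blue); there is no depth.
- optics.camera_info(name): a dict with "fx", "fy", "cx", "cy" (pixels), "cam_to_world" (4x4, takes a point from camera to world coordinates). Camera axes: x right, y down, z forward; pixel columns grow to the right and rows downward; lengths in m; the calibration is good to about 2 mm. A picture is of the moment at which its call begins. camera_info takes no time and is no camera call.
- r.sign_off(): hands the job in; it is judged then, once.
The state is a dict: "time_s": time; "joints": joint angles; "joint_velocities": joint speeds; "joint_torque": joint torques, N m; "tool_pos": TCP position; "tool_rot": TCP orientation; "contact_force": force on the tool from outside, world axes, zero at the start; "torque": the same for the moment, N m; "opening": opening from 0.0 (shut) to 1.0 (fully open); "grip_force": force on a finger pad.
Only numpy, scipy, OpenCV 4.12 (cv2) and the standard library are available. Lean on these libraries where they do the work, as an engineer would, in place of code of your own. Each camera call takes 0.05 s, during which the arm holds its last target. There are 200 camera calls.

## Task

Change over the price tags on the deli counter: take every old tag off the rail and put it in the aluminium pan, then, while the rail is bare, give the sanitiser bottle's cap two full presses, right down and each time letting it spring back up. After that hang every new tag that stands on the counter astride the rail, slate face (the wide plate) towards the customers, away from the robot, and leave the cheese block and the cup of markers where they are.

Things in the scene. Friction and masses are not known exactly. Their poses are not given: they have to be found in the camera images.
- rail: Fixed rail: steel tube 24 mm in diameter and 400 mm long, level, along the rail's own y axis, its axis 130 mm above the counter, its top 142 mm, between two square posts 144 mm tall. Origin on the counter under the middle of the tube. Its +x axis points to the customers' side (away from the robot, within 0.15 rad of world +x).
- rail_mid (a point): Middle of the tube's axis, 130 mm above the counter.
- rail_customer (a point): A point in the air 100 mm from the tube's middle on the customers' side (rail's own +x), at tube height: slate faces must look that way.
- pan: Shallow open aluminium pan, fixed, outside 220 mm along its x by 160 mm along its y, 40 mm high, walls 4 mm, floor about 4 mm thick. Origin at the centre of its underside. On the robot's left.
- spray_cap (a joint): Travel of the sprung round cap of the fixed sanitiser bottle on the robot's right: 0 = up, 0.010 m = fully down. It needs about 2 N to start and 7 N at the bottom, and springs back by itself.
- spray_top (a point): Centre of the cap's flat top (34 mm in diameter), 190 mm above the counter when up, and moving down with the cap. The bottle is white, 60 mm in diameter; its nozzle looks at the rail.
- old0: Old tag, mm (2 or 3 present, astride the rail at start): upside-down U, origin at underside centre, z up. Slate front plate (+x) 86 wide (y) x 49 high, steel back plate (-x) 50 wide x 49 high, both 4 thick; slot between them 34 wide (42 outside). Bridge underside 45, top 49 above origin. Pinch tab on its middle: 6 thick (x), 30 long (y), 49 to 75 up. About 0.12 kg, low-weighted.
- old1: Old tag, mm (2 or 3 present, astride the rail at start): upside-down U, origin at underside centre, z up. Slate front plate (+x) 86 wide (y) x 49 high, steel back plate (-x) 50 wide x 49 high, both 4 thick; slot between them 34 wide (42 outside). Bridge underside 45, top 49 above origin. Pinch tab on its middle: 6 thick (x), 30 long (y), 49 to 75 up. About 0.12 kg, low-weighted.
- old2: Old tag, mm (2 or 3 present, astride the rail at start): upside-down U, origin at underside centre, z up. Slate front plate (+x) 86 wide (y) x 49 high, steel back plate (-x) 50 wide x 49 high, both 4 thick; slot between them 34 wide (42 outside). Bridge underside 45, top 49 above origin. Pinch tab on its middle: 6 thick (x), 30 long (y), 49 to 75 up. About 0.12 kg, low-weighted.
- new0: New tag, mm (3 or 4 present, upright, x within 0.6 rad of world x): upside-down U, origin at underside centre, z up. Slate front plate (+x) 72 wide (y) x 49 high, steel back plate (-x) 40 wide x 49 high, both 4 thick; slot between them 34 wide (42 outside). Bridge underside 45, top 49 above origin. Pinch tab on its middle: 6 thick (x), 30 long (y), 49 to 75 up. About 0.12 kg, low-weighted.
- new1: New tag, mm (3 or 4 present, upright, x within 0.6 rad of world x): upside-down U, origin at underside centre, z up. Slate front plate (+x) 72 wide (y) x 49 high, steel back plate (-x) 40 wide x 49 high, both 4 thick; slot between them 34 wide (42 outside). Bridge underside 45, top 49 above origin. Pinch tab on its middle: 6 thick (x), 30 long (y), 49 to 75 up. About 0.12 kg, low-weighted.
- new2: New tag, mm (3 or 4 present, upright, x within 0.6 rad of world x): upside-down U, origin at underside centre, z up. Slate front plate (+x) 72 wide (y) x 49 high, steel back plate (-x) 40 wide x 49 high, both 4 thick; slot between them 34 wide (42 outside). Bridge underside 45, top 49 above origin. Pinch tab on its middle: 6 thick (x), 30 long (y), 49 to 75 up. About 0.12 kg, low-weighted.
- new3: New tag, mm (3 or 4 present, upright, x within 0.6 rad of world x): upside-down U, origin at underside centre, z up. Slate front plate (+x) 72 wide (y) x 49 high, steel back plate (-x) 40 wide x 49 high, both 4 thick; slot between them 34 wide (42 outside). Bridge underside 45, top 49 above origin. Pinch tab on its middle: 6 thick (x), 30 long (y), 49 to 75 up. About 0.12 kg, low-weighted.
- cheese: Bystander: a cheese block 50 x 60 x 28 mm lying between the new tags and the rail. Origin at the centre of its underside. Leave it alone.
- cup: Bystander: clear cup with two markers, 84 mm across at the rim, 90 mm tall (markers to 135 mm), at the near right. Origin at the centre of its underside. Leave it alone.
There are look-alikes about, which are no part of the job. Leave any blue look-alike of the old2 alone. Leave any purple look-alike of the new2 alone.

How it is judged:
On the way, in this order (a step that is already met when the one before it is completed fails the run):
1. every old tag is in the pan (x of old0 in the frame of pan between -0.106 and 0.106 m and y of old0 in the frame of pan between -0.076 and 0.076 m and z of old0 in the frame of pan between -0.01 and 0.06 m and linear speed of each of old0, old1, old2 below 0.05 m/s and x of old1 in the frame of pan between -0.106 and 0.106 m and y of old1 in the frame of pan between -0.076 and 0.076 m and z of old1 in the frame of pan between -0.01 and 0.06 m and x of old2 in the frame of pan between -0.106 and 0.106 m and y of old2 in the frame of pan between -0.076 and 0.076 m and z of old2 in the frame of pan between -0.01 and 0.06 m), for 0.2 s.
2. first press: the sanitiser cap is right down (value of joint spray_cap above 0.0075 m), for 0.05 s.
3. first press: the cap has sprung back up (value of joint spray_cap below 0.002 m), for 0.1 s.
4. second press: the sanitiser cap is right down (value of joint spray_cap above 0.0075 m), for 0.05 s.
5. second press: the cap has sprung back up (value of joint spray_cap below 0.002 m), for 0.1 s.
At the end, for the whole second after the job is handed in: Old tags at rest in the pan (origin inside its walls, under 60 mm up). New tags at rest astride the tube: bridge on it within 10 mm, origin within 25 mm of its vertical plane and 190 mm of its middle, tilt under 0.35 rad, slate face to the customers. Cap up (all of step 1 and x of new0 in the frame of rail between -0.025 and 0.025 m and y of new0 in the frame of rail between -0.19 and 0.19 m and z of new0 in the frame of rail between 0.087 and 0.107 m and angle between each of new0, new1, new2, new3's own z axis and vertical below 0.35 rad and x of rail_customer in the frame of new0 above 0.05 m and linear speed of each of new0, new1, new2, new3 below 0.05 m/s and x of new1 in the frame of rail between -0.025 and 0.025 m and y of new1 in the frame of rail between -0.19 and 0.19 m and z of new1 in the frame of rail between 0.087 and 0.107 m and x of rail_customer in the frame of new1 above 0.05 m and x of new2 in the frame of rail between -0.025 and 0.025 m and y of new2 in the frame of rail between -0.19 and 0.19 m and z of new2 in the frame of rail between 0.087 and 0.107 m and x of rail_customer in the frame of new2 above 0.05 m and x of new3 in the frame of rail between -0.025 and 0.025 m and y of new3 in the frame of rail between -0.19 and 0.19 m and z of new3 in the frame of rail between 0.087 and 0.107 m and x of rail_customer in the frame of new3 above 0.05 m and value of joint spray_cap below 0.002 m); the robot touches nothing.
It fails at once if the cap is pressed while a tag hangs on the rail (value of joint spray_cap above 0.005 m and ((x of old0 in the frame of rail between -0.05 and 0.05 m and y of old0 in the frame of rail between -0.22 and 0.22 m and z of old0 in the frame of rail between 0.06 and 0.15 m) or (x of old1 in the frame of rail between -0.05 and 0.05 m and y of old1 in the frame of rail between -0.22 and 0.22 m and z of old1 in the frame of rail between 0.06 and 0.15 m) or (x of old2 in the frame of rail between -0.05 and 0.05 m and y of old2 in the frame of rail between -0.22 and 0.22 m and z of old2 in the frame of rail between 0.06 and 0.15 m) or (x of new0 in the frame of rail between -0.05 and 0.05 m and y of new0 in the frame of rail between -0.22 and 0.22 m and z of new0 in the frame of rail between 0.06 and 0.15 m) or (x of new1 in the frame of rail between -0.05 and 0.05 m and y of new1 in the frame of rail between -0.22 and 0.22 m and z of new1 in the frame of rail between 0.06 and 0.15 m) or (x of new2 in the frame of rail between -0.05 and 0.05 m and y of new2 in the frame of rail between -0.22 and 0.22 m and z of new2 in the frame of rail between 0.06 and 0.15 m) or (x of new3 in the frame of rail between -0.05 and 0.05 m and y of new3 in the frame of rail between -0.22 and 0.22 m and z of new3 in the frame of rail between 0.06 and 0.15 m))).
It fails at once if the cheese or the cup is moved more than 30 mm (distance of any of cheese, cup from where it was at the start of the episode above 0.03 m).
Of old0, old1, old2 only 2 to 3 are there at a start; the rules pass over those that are not, and their reading is None.
Of new0, new1, new2, new3 only 3 to 4 are there at a start; the rules pass over those that are not, and their reading is None.
At some moment in a run one of new0, new1, new2, new3 may be knocked a few centimetres aside while the robot is not near it.
It also fails if it takes over 210 s, if anything falls off the work surface, if the arm or the gripper's body presses on something with over 40 N, if the wrist force passes 120 N, or if a joint passes its speed limit or range.

## Working session

There is one attempt and no reset: what is moved stays moved. The work goes in short steps, Python scripts to look and compute and a shell command to move; the robot and the scene stay as the last step left them, time stands still between calls to the robot, and variables do not carry over. Pictures are saved under pics/ and viewed, at most 14 in all, crops included, and the job is handed in when it is done.

```bash
ls; mkdir -p pics; python3 - <<'E'
from cell import r, optics
import cv2,numpy as np
np.set_printoptions(precision=4,suppress=True)
for n in ("side","top"):
    cv2.imwrite(f"pics/{n}0.png",optics.read_camera(n)[:,:,::-1]); i=optics.camera_info(n); print(n,i["fx"],i["fy"],i["cx"],i["cy"]); print(np.array(i["cam_to_world"]))
s=r.state();print(s)
E
```

```text
pics
side 437.1627451766512 437.1627451766512 319.8293804937459 244.9053339102406
[[-0.9993 -0.0314  0.0217  0.484 ]
 [-0.037   0.6587 -0.7515  0.7252]
 [ 0.0094 -0.7518 -0.6593  0.8046]
 [ 0.      0.      0.      1.    ]]
top 462.8090096455753 462.8090096455753 320.69329702902616 242.25991479112875
[[-0.0188 -0.989   0.1468  0.3711]
 [-0.9992  0.0239  0.0329 -0.0301]
 [-0.0361 -0.1461 -0.9886  1.0242]
 [ 0.      0.      0.      1.    ]]
{'time_s': 0.1, 'joints': array([-1.2592,  0.537 , -0.0044,  1.5388,  0.0026,  1.0673, -0.0712]), 'joint_velocities': array([-0.0003, -0.0005,  0.0013, -0.0009, -0.0002, -0.0014,  0.0014]), 'joint_torque': array([  0.0028, -57.2075,   0.9941, -25.2229,  -0.0561,   0.0135,
         0.0001]), 'tool_pos': array([0.2396, 0.6036, 0.2095]), 'tool_rot': array([-0.5898, -3.0856,  0.0024]), 'contact_force': array([-0.351 ,  0.0526,  0.101 ]), 'torque': array([-0.0465,  0.0411, -0.0084]), 'grip_force': 0.0, 'opening': 1.0016767618894786}
```

View pics/side0.png

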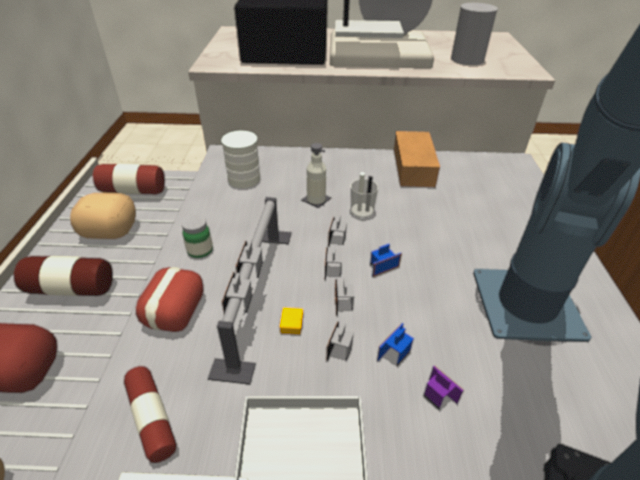

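View pics/top0.png

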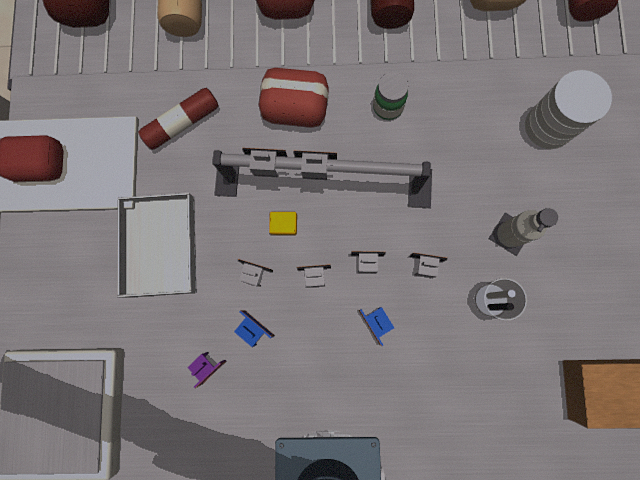

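The side view shows the rail at (245,285) with two old tags at (250,258) and (238,293). Four grey new tags stand in a column from (338,230) to (340,342), with the cheese at (291,320). The top view shows the old tags at (264,160) and (316,162), the new ones at (253,272), (314,276), (368,262) and (429,265), the pan at (155,245) and the cap at (547,217). The blue and purple look-alikes are nearer the robot.

```bash
python3 - <<'E'
import cv2
a=cv2.imread("pics/top0.png")
cv2.imwrite("pics/topc.png",cv2.resize(a[140:300,205:455],None,fx=3.2,fy=3.2,interpolation=cv2.INTER_CUBIC))
a=cv2.imread("pics/side0.png")
cv2.imwrite("pics/sidec.png",cv2.resize(a[190:390,205:365],None,fx=3,fy=3,interpolation=cv2.INTER_CUBIC))
E
```

```text
(no output)
```

View pics/topc.png

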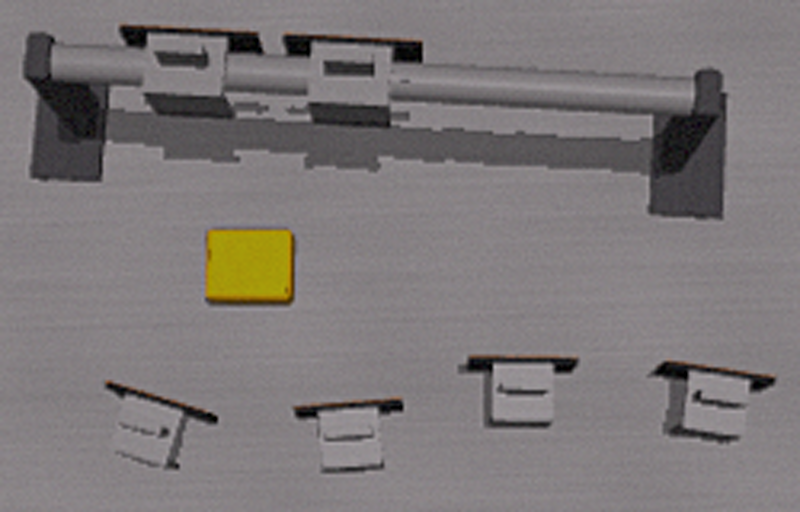

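View pics/sidec.png

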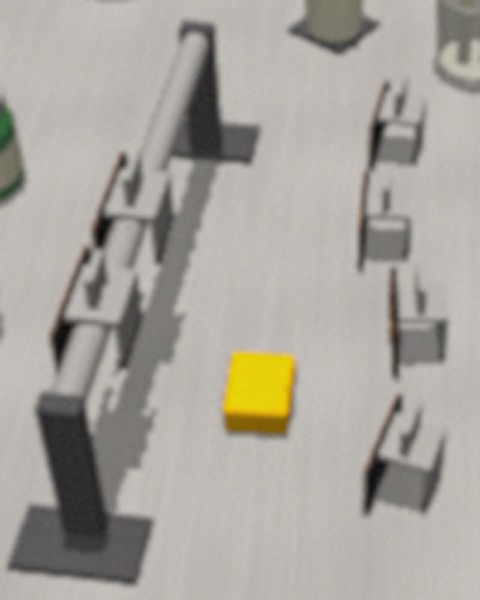

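The crops show the slate plates' top edges clearly in both views: in the top crop, old (122,27)-(259,35) and (284,36)-(422,43), new A (107,382)-(217,418) through D (664,363)-(775,379). In the side crop, the far top corners are at (87,250) and (123,155) for the old tags and (400,398), (394,268), (365,172), (387,83) for the new ones.

```bash
cat > h.py <<'E'
import numpy as np, cv2, sys
from scipy.spatial.transform import Rotation as R
from cell import r, optics
np.set_printoptions(precision=4,suppress=True)
def cam(n):
    i=optics.camera_info(n); return np.array([[i["fx"],0,i["cx"]],[0,i["fy"],i["cy"]],[0,0,1]]),np.array(i["cam_to_world"])
def ray(n,p):
    K,T=cam(n); return T[:3,3], T[:3,:3]@np.linalg.solve(K,[p[0],p[1],1])
def onz(n,p,z):
    o,d=ray(n,p); return o+d*(z-o[2])/d[2]
def tri(pt,ps):
    P=[]
    for n in("top","side"):
        K,T=cam(n); P.append(K@np.linalg.inv(T)[:3])
    X=cv2.triangulatePoints(P[0],P[1],np.float64(pt).reshape(2,1),np.float64(ps).reshape(2,1)).ravel(); return X[:3]/X[3]
def proj(n,X):
    K,T=cam(n); q=K@(np.linalg.inv(T)@np.r_[X,1])[:3]; return q[:2]/q[2]
def to(x,y,z,yaw):
    """row values to reach a down-pointing pose with tool y at world angle yaw"""
    s=r.state(); M=R.from_rotvec(s["tool_rot"]); p=s["tool_pos"]
    c,q=np.cos(yaw),np.sin(yaw); G=np.array([[q,c,0],[-c,q,0],[0,0,-1]])  # cols x,y,z
    d=M.inv().apply(np.array([x,y,z])-p)/0.4; w=(M.inv()*R.from_matrix(G)).as_rotvec()/(2*np.pi)
    print("row",d.round(4),w.round(4),"at",p)
E
python3 - <<'E'
from h import *
T=lambda p:(205+p[0]/3.2,140+p[1]/3.2)
S=lambda p:(205+p[0]/3,190+p[1]/3)
for n,l,rt,sd,w,z in [("oldL",(122,27),(259,35),(87,250),.086,.146),("oldR",(284,36),(422,43),(123,155),.086,.146),
 ("A",(107,382),(217,418),(400,398),.072,.049),("B",(295,408),(403,402),(394,268),.072,.049),("C",(468,358),(578,360),(365,172),.072,.049),("D",(664,363),(775,379),(387,83),.072,.049)]:
    X=tri(T(rt),S(sd)); a=onz("top",T(l),z);b=onz("top",T(rt),z); d=a-b; yaw=np.arctan2(-d[0],d[1])
    c=(a+b)/2-.021*np.array([np.cos(yaw),np.sin(yaw),0]); print(n,"tri",X,"width",np.linalg.norm(d),"centre",c,"yaw",yaw)
for t,s in [((40,42),(62,403)),((708,78),(198,28))]: print("post",tri(T(t),S(s)),onz("top",T(t),.144))
print("cap",tri((547,217),(317,149)),onz("top",(547,217),.19))
print("pan",[onz("top",p,.04)[:2] for p in [(118,195),(190,194),(192,296),(119,297)]])
print("cheese",onz("top",(283,222),.028))
E
```

```text
oldL tri [0.6881 0.0656 0.1374] width 0.08583279391662392 centre [0.6692 0.1093 0.146 ] yaw -0.0920951125419502
oldR tri [ 0.6787 -0.0361  0.14  ] width 0.08554022688783187 centre [0.6605 0.0083 0.146 ] yaw -0.08419370851891547
A tri [0.4587 0.1071 0.0343] width 0.07790788040725995 centre [0.4506 0.1488 0.049 ] yaw -0.3357015568718673
B tri [ 0.4653 -0.0182  0.0433] width 0.07158984313803189 centre [0.4433 0.0167 0.049 ] yaw 0.03336017027457902
C tri [ 0.4912 -0.1352  0.0422] width 0.07253552437942541 centre [ 0.4713 -0.0974  0.049 ] yaw -0.041772164303134025
D tri [ 0.4746 -0.2641  0.0419] width 0.07286885118241723 centre [ 0.4606 -0.2232  0.049 ] yaw -0.16891911292660364
post [0.6828 0.2032 0.1397] [0.6867 0.202  0.144 ]
post [ 0.6465 -0.2107  0.1393] [ 0.6508 -0.2102  0.144 ]
cap [ 0.5316 -0.419   0.1738] [ 0.5312 -0.4119  0.19  ]
pan [array([0.6342, 0.4508]), array([0.6319, 0.2893]), array([0.4079, 0.2799]), array([0.4089, 0.4383])]
cheese [0.5661 0.0851 0.028 ]
```

```bash
python3 - <<'E'
from h import *
T=lambda p:(205+p[0]/3.2,140+p[1]/3.2)
S=lambda p:(205+p[0]/3,190+p[1]/3)
for a,b in [((110,45),(110,82)),((480,66),(480,105)),((640,77),(640,113))]:
    e=[]
    m=[(a[0]+b[0])/2,(a[1]+b[1])/2]; print("tube",onz("top",T(m),.13), onz("top",T(a),.13)-onz("top",T(b),.13))
# tabs top mid, z=.172 (dark tab top)
for p in [(183,52),(349,62)]: print("tabold",onz("top",T(p),.172))
for p in [(143,430),(347,433),(522,389),(718,400)]: print("tabnew",onz("top",T(p),.075))
to(.35,.50,.28,.4)
to(.662,.009,.25,-.087)
E
```

```text
tube [0.6762 0.1609 0.13  ] [0.0243 0.0002 0.    ]
tube [ 0.6547 -0.0717  0.13  ] [ 0.0252 -0.0007  0.    ]
tube [ 0.6456 -0.1707  0.13  ] [ 0.0231 -0.001   0.    ]
tabold [0.6677 0.1078 0.172 ]
tabold [0.6583 0.008  0.172 ]
tabnew [0.4486 0.1495 0.075 ]
tabnew [0.4438 0.0177 0.075 ]
tabnew [ 0.4696 -0.0952  0.075 ]
tabnew [ 0.4598 -0.2196  0.075 ]Traceback (most recent call last):
  File "<stdin>", line 10, in <module>
  File "h.py", line 22, in to
    d=M.inv().apply(np.array([x,y,z])-p)/0.4; w=(M.inv()*R.from_matrix(G)).as_rotvec()/(2*np.pi)
                                                         ~~~~~~~~~~~~~^^^
  File "scipy/spatial/transform/_rotation.pyx", line 1143, in scipy.spatial.transform._rotation.Rotation.from_matrix
ValueError: Non-positive determinant (left-handed or null coordinate frame) in rotation matrix 0: [[ 0.3894  0.9211  0.    ]
 [-0.9211  0.3894  0.    ]
 [ 0.      0.     -1.    ]].
```

```bash
sed -i 's/\[\[q,c,0\],\[-c,q,0\]/[[-q,c,0],[c,q,0]/' h.py; python3 - <<'E'
from h import *
to(.45,.40,.27,.5)
to(.66,.008,.25,-.09)
E
```

```text
row [-0.6767 -0.2793 -0.1509] [-0.0002  0.0001  0.1103] at [0.2396 0.6036 0.2095]
row [-1.5261 -0.9965 -0.0996] [-0.0002  0.0002  0.2042] at [0.2396 0.6036 0.2095]
```

```bash
python3 -m inch '[-0.17,-0.07,-0.15,0,0,0.025, -0.3,-0.13,-0.15,0,0,0.05, -0.42,-0.18,-0.15,0,0,0.075, -0.55,-0.23,-0.15,0,0,0.1, -0.677,-0.28,-0.15,0,0,0.11, -0.677,-0.28,-0.15,0,0,0.11, -0.677,-0.28,-0.15,0,0,0.11, -0.677,-0.28,-0.15,0,0,0.11]' 0.6 10; python3 -c "
from h import *
to(.66,.008,.25,-.09)"
```

```text
time_s: 1.1
tool_pos: [0.4486, 0.4017, 0.2699]
tool_rot: [-1.595, -2.705, 0.0]
contact_force: [-0.1, 1.5, 1.4]
opening: 0.602
grip_force: 0.0
row [-1.1172 -0.0137  0.049 ] [-0.0002 -0.0001  0.0947] at [0.4486 0.4017 0.2699]
```

```bash
python3 -m inch '[-0.14,0,0,0,0,0.02, -0.28,0,0,0,0,0.04, -0.42,0,0,0,0,0.06, -0.56,0,0,0,0,0.08, -0.7,0,0.02,0,0,0.095, -0.84,0,0.03,0,0,0.095, -0.98,-0.01,0.049,0,0,0.095, -1,-0.0137,0.049,0,0,0.095]'; python3 -c "
from h import *
to(.66,.008,.22,-.09)"
```

```text
time_s: 2.1
tool_pos: [0.6383, 0.0429, 0.2499]
tool_rot: [2.328, 2.107, -0.003]
contact_force: [0.6, 0.2, 0.1]
opening: 0.599
grip_force: 0.0
row [-0.0813  0.0628  0.075 ] [-0.0001  0.0004 -0.0015] at [0.6383 0.0429 0.2499]
```

```bash
python3 -m inch '[-0.04,0.03,0.04,0,0,0, -0.08,0.063,0.08,0,0,0, -0.08,0.063,0.12,0,0,0, -0.08,0.063,0.12,0,0,0, -0.08,0.063,0.12,0,0,0, -0.08,0.063,0.12,0,0,0, -0.08,0.063,0.12,0,0,0, -0.08,0.063,0.12,0,0,0]'; python3 -c "
from h import *
p=r.state()['tool_pos'];print(p)
A=optics.read_camera('top')[:,:,::-1];B=optics.read_camera('side')[:,:,::-1]
a=cv2.resize(A[110:210,240:390],None,fx=4,fy=4,interpolation=3)
b=cv2.resize(B[170:320,190:290],None,fx=4,fy=4,interpolation=3)[:,:]
cv2.imwrite('pics/h1.png',np.hstack([cv2.copyMakeBorder(a,0,200,0,0,0)[:, 0:], ])); 
o=np.zeros((600,800,3),np.uint8); o[:400,:400]=a[:,100:500]; o[:,400:]=b; cv2.imwrite('pics/h1.png',o)
print(proj('top',p),proj('side',p),proj('side',p-[0,0,.011]))
"
```

```text
time_s: 3.1
tool_pos: [0.66, 0.0128, 0.203]
tool_rot: [2.324, 2.113, 0.001]
contact_force: [-0.7, -0.1, 0.5]
opening: 0.602
grip_force: 0.0
[0.66   0.0128 0.203 ]
[310.6155 153.194 ] [247.4022 234.4166] [247.9114 238.3304]
```

View pics/h1.png

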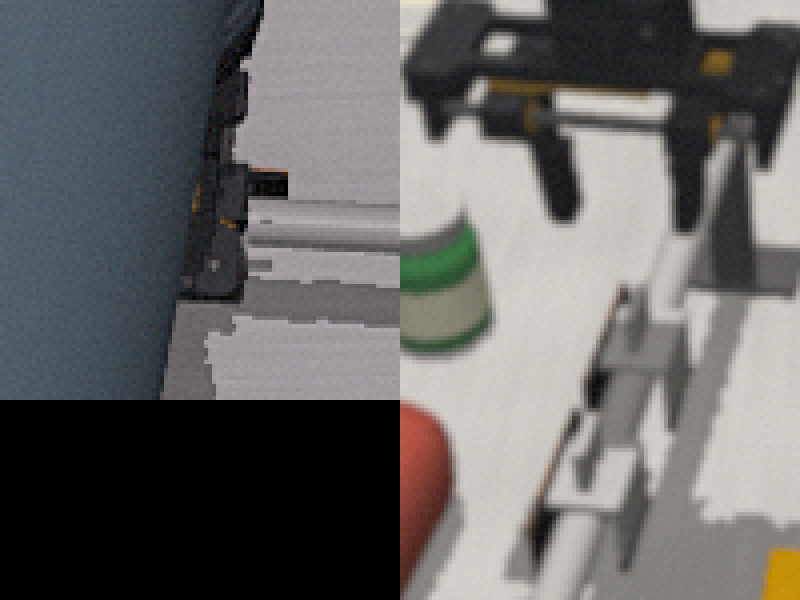

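The side half shows the fingertips at about (231,225) and (261,227), some 12 px higher than projected. The tab of the right old tag, at (249,244), agrees with its estimate, so I'll descend astride the tab and check again.

```bash
python3 -m inch '[0.012,0,0.02,0,0,0, 0.012,0,0.04,0,0,0, 0.012,0,0.06,0,0,0, 0.012,0,0.08,0,0,0, 0.012,0,0.1,0,0,0, 0.012,0,0.1,0,0,0, 0.012,0,0.1,0,0,0, 0.012,0,0.1,0,0,0]'; python3 -c "
from h import *
p=r.state()['tool_pos'];print(p)
B=optics.read_camera('side')[:,:,::-1]
b=cv2.resize(B[170:290,200:300],None,fx=5,fy=5,interpolation=3)
cv2.imwrite('pics/h2.png',b)
print(proj('side',p-[0,0,.011]),proj('side',[.24,.604,.2]))
"
```

```text
time_s: 4.2
tool_pos: [0.6606, 0.0174, 0.1631]
tool_rot: [2.324, 2.113, 0.001]
contact_force: [-0.2, 0.7, 0.1]
opening: 0.602
grip_force: 0.0
[0.6606 0.0174 0.1631]
[249.0711 253.4316] [538.8524 590.0181]
```

View pics/h2.png

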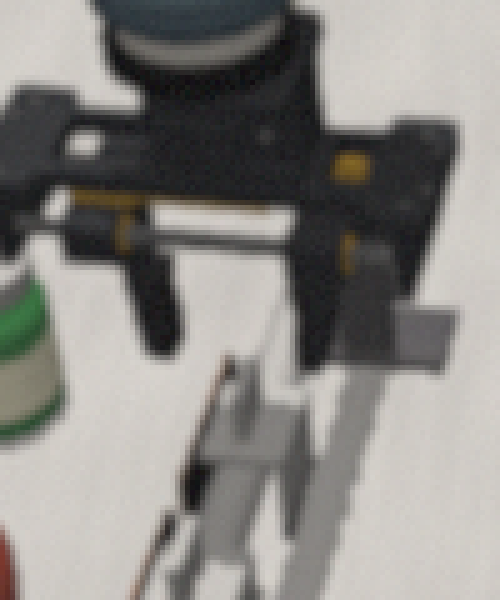

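The tips show at (232,240) and (263,244), again about 11 px above the projection. I'll close gently here and see whether the tab is between the pads.

```bash
python3 -m inch '[0,0,0,0,0,0,0,0,0,0,0,0,0,0,0,0,0,0,0,0,0,0,0,0,0,0,0,0,0,0,0,0,0,0,0,0,0,0,0,0,0,0,0,0,0,0,0,0]' 0 5;  python3 -c "
from h import *
p=r.state()['tool_pos'];print(p)
B=optics.read_camera('side')[:,:,::-1];A=optics.read_camera('top')[:,:,::-1]
o=np.zeros((600,800,3),np.uint8); o[:,:400]=cv2.resize(B[170:290,205:285],None,fx=5,fy=5,interpolation=3)
o[:,400:]=cv2.resize(A[90:210,280:360],None,fx=5,fy=5,interpolation=3)
cv2.imwrite('pics/h3.png',o)
"
```

```text
time_s: 5.25
tool_pos: [0.6603, 0.0174, 0.1626]
tool_rot: [2.324, 2.113, 0.0]
contact_force: [-0.3, -0.6, 0.1]
opening: 0.005
grip_force: 0.0
[0.6603 0.0174 0.1626]
```

View pics/h3.png

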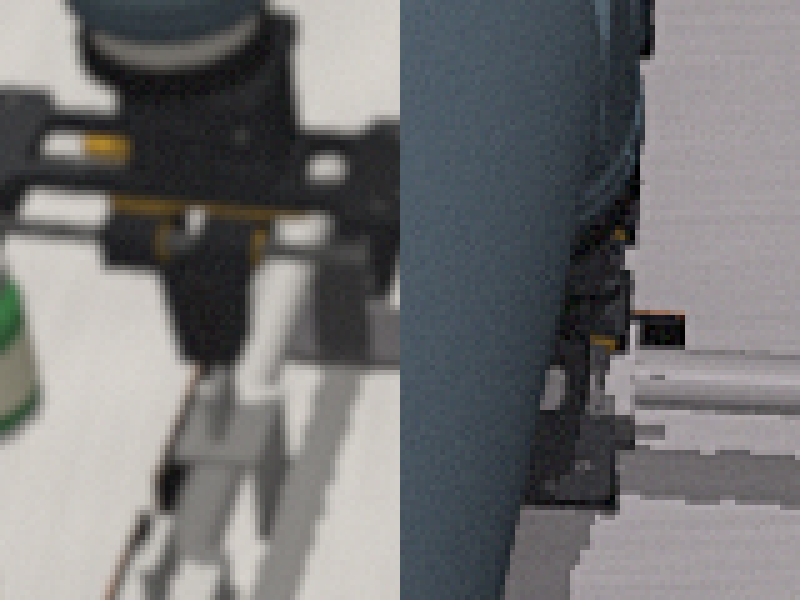

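The fingers shut completely (opening 0.005). The tips stop just above the tab at side px (248,242), so the real tips stand higher than nominal. I'll probe downward in 8 mm steps, closing at each one.

```bash

python3 -m inch '[0,0,0,0,0,0,0,0,0,0,0,0,0,0,0,0,0,0,0,0,0.005,0,0,0,0,0,0.01,0,0,0,0,0,0.015,0,0,0,0,0,0.02,0,0,0,0,0,0.02,0,0,0]' 0.8 5
python3 -m inch '[0,0,0,0,0,0,0,0,0,0,0,0,0,0,0,0,0,0,0,0,0,0,0,0,0,0,0,0,0,0,0,0,0,0,0,0,0,0,0,0,0,0,0,0,0,0,0,0]' 0 5
python3 -m inch '[0,0,0,0,0,0,0,0,0,0,0,0,0,0,0,0,0,0,0,0,0.005,0,0,0,0,0,0.01,0,0,0,0,0,0.015,0,0,0,0,0,0.02,0,0,0,0,0,0.02,0,0,0]' 0.8 5
python3 -m inch '[0,0,0,0,0,0,0,0,0,0,0,0,0,0,0,0,0,0,0,0,0,0,0,0,0,0,0,0,0,0,0,0,0,0,0,0,0,0,0,0,0,0,0,0,0,0,0,0]' 0 5
```

```text
time_s: 6.35
tool_pos: [0.6601, 0.0174, 0.1544]
tool_rot: [-2.324, -2.113, 0.0]
contact_force: [0.6, -1.6, -0.0]
opening: 0.802
grip_force: 0.0
time_s: 7.35
tool_pos: [0.6603, 0.0173, 0.1546]
tool_rot: [2.324, 2.113, -0.0]
contact_force: [-0.8, 0.4, 0.2]
opening: 0.004
grip_force: 0.0
time_s: 8.35
tool_pos: [0.6601, 0.0174, 0.1464]
tool_rot: [-2.324, -2.113, 0.001]
contact_force: [0.3, 0.3, -0.1]
opening: 0.801
grip_force: 0.0
time_s: 9.35
tool_pos: [0.6603, 0.0174, 0.1466]
tool_rot: [2.324, 2.113, 0.0]
contact_force: [-0.8, 0.5, -0.6]
opening: 0.007
grip_force: 0.0
```

```bash
python3 -c "
from h import *
p=r.state()['tool_pos'];print(p, proj('side',p-[0,0,.011]),proj('top',p-[0,0,.011]))
B=optics.read_camera('side')[:,:,::-1]
cv2.imwrite('pics/h4.png',cv2.resize(B[190:290,205:305],None,fx=6,fy=6,interpolation=3))
"
```

```text
[0.6603 0.0174 0.1466] [249.9259 258.8621] [310.2452 164.4603]
```

View pics/h4.png

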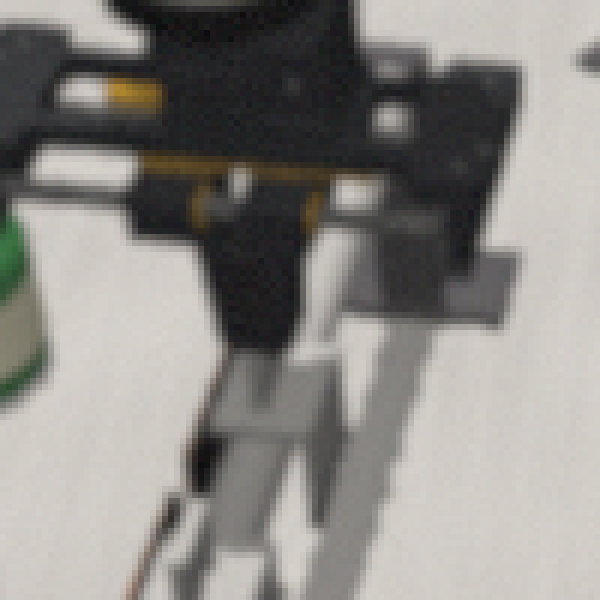

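The tips now reach row 248 and hide the top of the tab, so they are still only about at tab-top height. I'll continue probing down.

```bash

for i in 1 2; do
python3 -m inch '[0,0,0,0,0,0,0,0,0,0,0,0,0,0,0,0,0,0,0,0,0.005,0,0,0,0,0,0.01,0,0,0,0,0,0.015,0,0,0,0,0,0.02,0,0,0,0,0,0.02,0,0,0]' 0.8 5
python3 -m inch '[0,0,0,0,0,0,0,0,0,0,0,0,0,0,0,0,0,0,0,0,0,0,0,0,0,0,0,0,0,0,0,0,0,0,0,0,0,0,0,0,0,0,0,0,0,0,0,0]' 0 5
done;python3 -c "
from h import *
B=optics.read_camera('side')[:,:,::-1]
cv2.imwrite('pics/h5.png',cv2.resize(B[190:290,205:305],None,fx=6,fy=6,interpolation=3))
"
```

```text
time_s: 10.4
tool_pos: [0.6602, 0.0174, 0.1384]
tool_rot: [-2.324, -2.113, 0.0]
contact_force: [0.6, -0.6, -0.1]
opening: 0.802
grip_force: 0.0
time_s: 11.4
tool_pos: [0.6603, 0.0174, 0.1387]
tool_rot: [-2.324, -2.113, -0.0]
contact_force: [0.0, 0.2, 1.4]
opening: 0.071
grip_force: 4.9
time_s: 12.4
tool_pos: [0.6602, 0.0174, 0.1304]
tool_rot: [-2.324, -2.113, 0.0]
contact_force: [-1.0, 0.3, 0.6]
opening: 0.799
grip_force: 0.0
time_s: 13.4
tool_pos: [0.6604, 0.0174, 0.1307]
tool_rot: [2.324, 2.113, 0.0]
contact_force: [0.5, 0.2, 0.2]
opening: 0.067
grip_force: 5.0
```

The grip closes on the tab at nominal z = 0.1387 (opening 0.071), so the tips are about 28 mm above the reported TCP, a constant offset of around 40 mm from the text. I'll go a bit lower, re-centre in y, grip firmly and lift.

```bash

python3 -m inch '[0,0,0,0,0,0,0,0,0,0,0,0,0,0,0,0,0,0,-0.005,0,0,0,0,0,-0.01,0,0,0,0,0,-0.015,0,0.005,0,0,0,-0.015,0,0.01,0,0,0,-0.015,0,0.015,0,0,0]' 0.5 5
python3 -m inch '[0,0,0,0,0,0,0,0,0,0,0,0,0,0,0,0,0,0,0,0,0,0,0,0,0,0,0,0,0,0,0,0,0,0,0,0,0,0,0,0,0,0,0,0,0,0,0,0]' 0 25
python3 -m inch '[0,0,-0.02,0,0,0,0,0,-0.05,0,0,0,0,0,-0.1,0,0,0,0,0,-0.15,0,0,0,0,0,-0.2,0,0,0,0,0,-0.25,0,0,0,0,0,-0.25,0,0,0,0,0,-0.25,0,0,0]' 0 25
python3 -c "
from h import *
B=optics.read_camera('side')[:,:,::-1]
cv2.imwrite('pics/h5.png',cv2.resize(B[120:320,180:380],None,fx=3,fy=3,interpolation=3))
to(.62,.02,.26,0)
to(.47,.365,.26,0)
"
```

```text
time_s: 14.45
tool_pos: [0.6597, 0.0115, 0.1244]
tool_rot: [-2.324, -2.113, 0.0]
contact_force: [-1.3, -0.5, -0.1]
opening: 0.501
grip_force: 0.0
time_s: 15.45
tool_pos: [0.6598, 0.0114, 0.1247]
tool_rot: [2.324, 2.113, 0.0]
contact_force: [-0.3, -0.6, 0.3]
opening: 0.064
grip_force: 25.0
time_s: 16.45
tool_pos: [0.6593, 0.0116, 0.2241]
tool_rot: [-2.324, -2.113, 0.001]
contact_force: [-0.8, -0.5, -1.3]
opening: 0.064
grip_force: 25.0
row [ 0.0118 -0.0994 -0.0906] [-0.0003  0.     -0.0151] at [0.6591 0.0115 0.2237]
row [ 0.8349 -0.5545 -0.0901] [-0.0003  0.     -0.0151] at [0.6591 0.0115 0.2237]
```

View pics/h5.png

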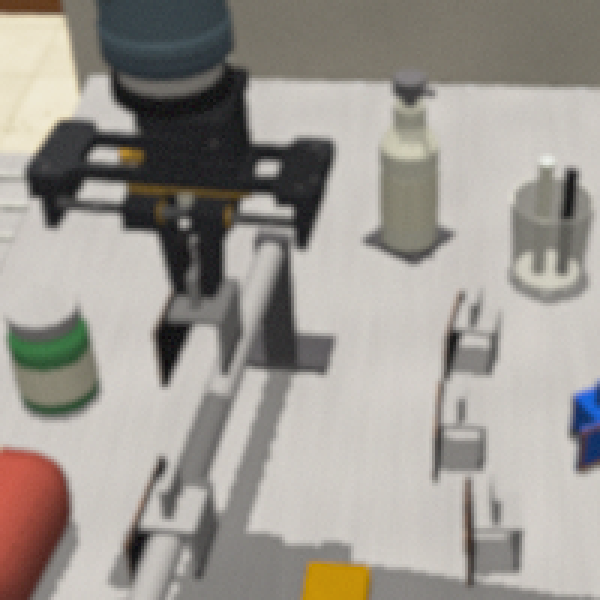

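The old tag has been lifted clean and hangs level at crop (200,330). Its tab sticks out on the near (+y) side of the pads, so the fingers sit toward −y. Next, over the pan.

```bash

python3 -m inch '[0.1,-0.07,-0.09,0,0,0,0.22,-0.15,-0.09,0,0,0,0.34,-0.23,-0.09,0,0,0,0.46,-0.31,-0.09,0,0,-0.01,0.58,-0.39,-0.09,0,0,-0.02,0.7,-0.47,-0.09,0,0,-0.022,0.8,-0.53,-0.09,0,0,-0.022,0.835,-0.555,-0.09,0,0,-0.022]'
python3 -m inch '[0,0,0,0,0,0,0,0,0,0,0,0,0,0,0.02,0,0,0,0,0,0.05,0,0,0,0,0,0.1,0,0,0,0,0,0.15,0,0,0,0,0,0.2,0,0,0,0,0,0.2,0,0,0]'
python3 -c "
from h import *
p=r.state()['tool_pos'];print(p)
B=optics.read_camera('side')[:,:,::-1];A=optics.read_camera('top')[:,:,::-1]
cv2.imwrite('pics/t6.png',A);cv2.imwrite('pics/s6.png',B)
o=np.zeros((600,800,3),np.uint8)
pt=proj('top',p).astype(int);ps=proj('side',p).astype(int);print(pt,ps)
print('crop0',pt-[50,75],ps-[50,75])
o[:,:400]=cv2.resize(cv2.copyMakeBorder(A,100,100,100,100,0)[pt[1]+25:pt[1]+175,pt[0]+50:pt[0]+150],None,fx=4,fy=4,interpolation=3)
o[:,400:]=cv2.resize(cv2.copyMakeBorder(B,100,100,100,100,0)[ps[1]+25:ps[1]+175,ps[0]+50:ps[0]+150],None,fx=4,fy=4,interpolation=3)
cv2.imwrite('pics/h6.png',o)
"
```

```text
time_s: 17.5
tool_pos: [0.4678, 0.3679, 0.2595]
tool_rot: [-2.166, -2.273, 0.002]
contact_force: [0.3, -0.3, -1.4]
opening: 0.067
grip_force: 25.0
time_s: 18.5
tool_pos: [0.4693, 0.3636, 0.1785]
tool_rot: [-2.174, -2.268, 0.007]
contact_force: [0.7, -0.2, -0.1]
opening: 0.07
grip_force: 25.0
[0.4693 0.3636 0.1785]
[125 261] [334 393]
crop0 [ 75 186] [284 318]
```

View pics/h6.png

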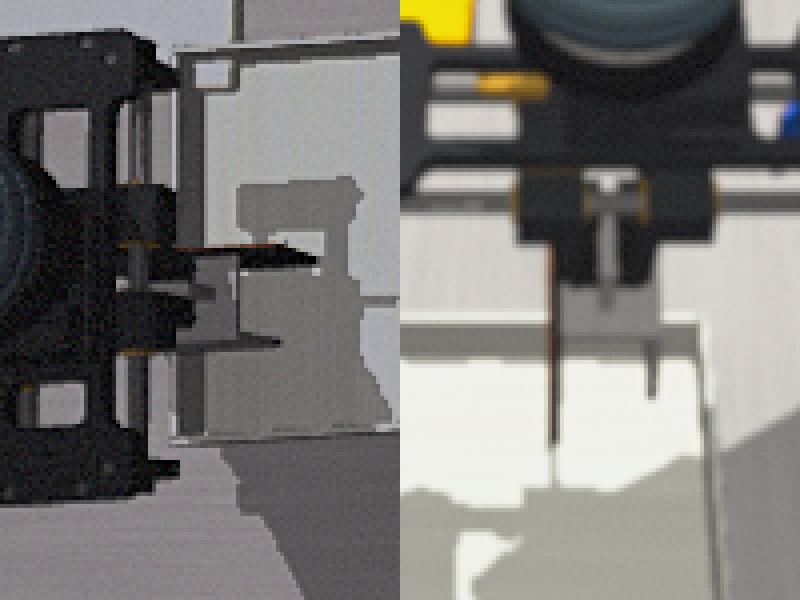

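The tag hangs level over the pan. In the top half the bridge's −y end is at px (135,261) and the slate's −y corner at (146,247). In the side half the bridge's +y edge is at px (336,404). I'll solve for the true pose.

```bash
python3 -c "
from h import *
for z in (.16,.18,.2,.22,.24):
    a=onz('top',(135,261),z); b=onz('side',(336,404),z); print(z,a[:2],b[:2],b[1]-a[1])
for z in (.17,.19,.2,.22): print(onz('top',(145.75,247.25),z))
"
```

```text
0.16 [0.4719 0.3533] [0.4656 0.3704] 0.017146081521709156
0.18 [0.4696 0.3444] [0.4661 0.3814] 0.03702530683032346
0.2 [0.4673 0.3355] [0.4667 0.3924] 0.0569045321389377
0.22 [0.4649 0.3267] [0.4673 0.4035] 0.07678375744755184
0.24 [0.4626 0.3178] [0.4678 0.4145] 0.09666298275616608
[0.4964 0.3293 0.17  ]
[0.4935 0.3209 0.19  ]
[0.492  0.3167 0.2   ]
[0.4891 0.3083 0.22  ]
```

Bridge-end separation matches 50 mm at z = 0.193, with the centre at y = 0.364, x = 0.468. So there is no lateral error, only the z offset. Lowering.

```bash

python3 -m inch '[0,0,0.05,0,0,0,0,0,0.11,0,0,0,0,0,0.17,0,0,0,0,0,0.23,0,0,0,0,0,0.28,0,0,0,0,0,0.31,0,0,0,0,0,0.335,0,0,0,0,0,0.335,0,0,0]'
python3 -m inch '[0,0,0.004,0,0,0,0,0,0.008,0,0,0,0,0,0.012,0,0,0,0,0,0.015,0,0,0,0,0,0.015,0,0,0,0,0,0.015,0,0,0,0,0,0.015,0,0,0,0,0,0.015,0,0,0]'
```

```text
time_s: 19.6
tool_pos: [0.4703, 0.3648, 0.0463]
tool_rot: [-2.173, -2.269, 0.001]
contact_force: [0.5, 0.4, -1.7]
opening: 0.066
grip_force: 25.0
time_s: 20.6
tool_pos: [0.4704, 0.365, 0.0407]
tool_rot: [2.173, 2.269, 0.0]
contact_force: [-0.0, 0.1, -1.0]
opening: 0.067
grip_force: 25.0
```

```bash

python3 -m inch '[0,0,0.003,0,0,0,0,0,0.006,0,0,0,0,0,0.008,0,0,0,0,0,0.01,0,0,0,0,0,0.012,0,0,0,0,0,0.014,0,0,0,0,0,0.014,0,0,0,0,0,0.014,0,0,0]'
python3 -m inch '[0,0,0.003,0,0,0,0,0,0.006,0,0,0,0,0,0.008,0,0,0,0,0,0.008,0,0,0,0,0,0.008,0,0,0,0,0,0.008,0,0,0,0,0,0.008,0,0,0,0,0,0.008,0,0,0]'
```

```text
time_s: 21.6
tool_pos: [0.4704, 0.365, 0.035]
tool_rot: [2.173, 2.269, 0.0]
contact_force: [-0.3, -1.0, -0.9]
opening: 0.065
grip_force: 25.0
time_s: 22.6
tool_pos: [0.4704, 0.365, 0.0318]
tool_rot: [2.173, 2.269, -0.0]
contact_force: [0.6, 0.1, -1.1]
opening: 0.063
grip_force: 25.0
```

```bash

for i in 1 2; do python3 -m inch '[0,0,0.002,0,0,0,0,0,0.004,0,0,0,0,0,0.005,0,0,0,0,0,0.005,0,0,0,0,0,0.005,0,0,0,0,0,0.005,0,0,0,0,0,0.005,0,0,0,0,0,0.005,0,0,0]' | grep -E "pos|contact"; done
```

```text
tool_pos: [0.4707, 0.3651, 0.0316]
contact_force: [-5.0, -3.0, 16.8]
tool_pos: [0.4707, 0.3652, 0.0315]
contact_force: [-10.0, -6.7, 35.3]
```

Floor contact at z = 0.0317 gives tool z = tag bottom + 0.0277, which agrees with the rail figure. Releasing and going for the other old tag.

```bash

python3 -m inch '[0,0,-0.01,0,0,0,0,0,-0.01,0,0,0,0,0,-0.01,0,0,0,0,0,-0.01,0,0,0,0,0,-0.01,0,0,0,0,0,-0.01,0,0,0,0,0,-0.01,0,0,0,0,0,-0.01,0,0,0]' 0.4 5
python3 -m inch '[0,0,-0.05,0,0,0,0,0,-0.1,0,0,0,0,0,-0.2,0,0,0,0,0,-0.3,0,0,0,0,0,-0.4,0,0,0,0,0,-0.45,0,0,0,0,0,-0.5,0,0,0,0,0,-0.5,0,0,0]' 0.4
python3 -c "
from h import *
to(.668,.110,.20,-.09)"
```

```text
time_s: 25.6
tool_pos: [0.4704, 0.365, 0.0318]
tool_rot: [2.173, 2.269, 0.0]
contact_force: [1.1, 0.3, -0.1]
opening: 0.402
grip_force: 0.0
time_s: 26.6
tool_pos: [0.4715, 0.3657, 0.2347]
tool_rot: [2.173, 2.269, 0.008]
contact_force: [1.1, -0.5, -0.6]
opening: 0.406
grip_force: 0.0
row [-0.6599  0.463   0.0863] [ 0.0005 -0.0006  0.0212] at [0.4715 0.3657 0.2347]
```

```bash

python3 -m inch '[-0.12,0.085,0,0,0,0.01,-0.24,0.17,0,0,0,0.02,-0.36,0.25,0,0,0,0.021,-0.48,0.335,0,0,0,0.021,-0.6,0.42,0.04,0,0,0.021,-0.66,0.463,0.086,0,0,0.021,-0.66,0.463,0.086,0,0,0.021,-0.66,0.463,0.086,0,0,0.021]' 0.5
python3 -m inch '[0,0,0,0,0,0,0,0,0,0,0,0,0,0,0,0,0,0,0,0,0,0,0,0,0,0,0,0,0,0,0,0,0,0,0,0,0,0,0,0,0,0,0,0,0,0,0,0]' |grep pos
python3 -c "
from h import *
to(.668,.110,.125,-.09)"
```

```text
time_s: 27.6
tool_pos: [0.6663, 0.1105, 0.1974]
tool_rot: [-2.316, -2.121, -0.0]
contact_force: [-0.3, 0.6, 0.0]
opening: 0.5
grip_force: 0.0
tool_pos: [0.6668, 0.1092, 0.1974]
row [0.0023 0.0027 0.181 ] [-0.      0.      0.0002] at [0.6668 0.1092 0.1974]
```

```bash

python3 -m inch '[0.002,0.003,0.03,0,0,0,0.002,0.003,0.06,0,0,0,0.002,0.003,0.09,0,0,0,0.002,0.003,0.12,0,0,0,0.002,0.003,0.15,0,0,0,0.002,0.003,0.18,0,0,0,0.002,0.003,0.18,0,0,0,0.002,0.003,0.18,0,0,0]'
python3 -m inch '[0,0,0,0,0,0,0,0,0,0,0,0,0,0,0,0,0,0,0,0,0,0,0,0,0,0,0,0,0,0,0,0,0,0,0,0,0,0,0,0,0,0,0,0,0,0,0,0]' 0 25
python3 -m inch '[0,0,-0.02,0,0,0,0,0,-0.05,0,0,0,0,0,-0.1,0,0,0,0,0,-0.15,0,0,0,0,0,-0.2,0,0,0,0,0,-0.25,0,0,0,0,0,-0.28,0,0,0,0,0,-0.28,0,0,0]' 
python3 -c "
from h import *
to(.572,.369,.23,.05)"
```

```text
time_s: 29.6
tool_pos: [0.6684, 0.1099, 0.1258]
tool_rot: [2.318, 2.12, 0.001]
contact_force: [-0.6, 0.1, -0.0]
opening: 0.499
grip_force: 0.0
time_s: 30.6
tool_pos: [0.6683, 0.1099, 0.1256]
tool_rot: [2.318, 2.12, 0.001]
contact_force: [0.6, -0.6, 2.8]
opening: 0.065
grip_force: 25.0
time_s: 31.6
tool_pos: [0.6687, 0.11, 0.2385]
tool_rot: [2.317, 2.12, 0.002]
contact_force: [0.6, -0.4, -0.9]
opening: 0.065
grip_force: 25.0
row [ 0.6236 -0.2981  0.0211] [ 0.0003 -0.0001 -0.0221] at [0.6687 0.11   0.2385]
```

```bash

python3 -m inch '[0.1,-0.05,0,0,0,0,0.22,-0.1,0,0,0,-0.01,0.34,-0.16,0,0,0,-0.02,0.46,-0.22,0,0,0,-0.022,0.58,-0.28,0.01,0,0,-0.022,0.624,-0.298,0.021,0,0,-0.022,0.624,-0.298,0.021,0,0,-0.022,0.624,-0.298,0.021,0,0,-0.022]'
python3 -m inch '[0,0,0,0,0,0,0,0,0,0,0,0,0,0,0,0,0,0,0,0,0.05,0,0,0,0,0,0.1,0,0,0,0,0,0.15,0,0,0,0,0,0.15,0,0,0,0,0,0.15,0,0,0]'
python3 -c "
from h import *
to(.572,.369,.033,.05)"
```

```text
time_s: 32.6
tool_pos: [0.5729, 0.3662, 0.2289]
tool_rot: [2.168, 2.271, -0.002]
contact_force: [0.8, -1.1, -0.1]
opening: 0.066
grip_force: 25.0
time_s: 33.6
tool_pos: [0.5718, 0.3692, 0.1692]
tool_rot: [2.166, 2.276, 0.001]
contact_force: [0.0, 0.5, -0.9]
opening: 0.06
grip_force: 25.0
row [-0.0005  0.0002  0.3406] [ 0.0001 -0.     -0.0001] at [0.5718 0.3692 0.1692]
```

```bash

python3 -m inch '[0,0,0.06,0,0,0,0,0,0.12,0,0,0,0,0,0.18,0,0,0,0,0,0.24,0,0,0,0,0,0.29,0,0,0,0,0,0.32,0,0,0,0,0,0.338,0,0,0,0,0,0.338,0,0,0]'
python3 -m inch '[0,0,0,0,0,0,0,0,0,0,0,0,0,0,0,0,0,0,0,0,0,0,0,0,0,0,0,0,0,0,0,0,0,0,0,0,0,0,0,0,0,0,0,0,0,0,0,0]' 0.35 5
python3 -m inch '[0,0,-0.05,0,0,0,0,0,-0.1,0,0,0,0,0,-0.2,0,0,0,0,0,-0.3,0,0,0,0,0,-0.4,0,0,0,0,0,-0.5,0,0,0,0,0,-0.55,0,0,0,0,0,-0.55,0,0,0]' 
python3 -c "
from h import *
A=optics.read_camera('top')[:,:,::-1];B=optics.read_camera('side')[:,:,::-1]
o=np.zeros((600,800,3),np.uint8)
o[:300,:400]=cv2.resize(A[180:330,90:290],None,fx=2,fy=2,interpolation=3)
o[300:,:400]=cv2.resize(A[190:250,500:580],None,fx=5,fy=5,interpolation=3)
o[300:,400:]=cv2.resize(B[130:220,260:380],None,fx=10/3,fy=10/3,interpolation=3)
o[:300,400:]=cv2.resize(B[380:480,235:370],(400,300),interpolation=3)
cv2.imwrite('pics/h7.png',o)
to(.6,.05,.27,-.1)"
```

```text
time_s: 34.6
tool_pos: [0.5716, 0.3691, 0.0338]
tool_rot: [2.166, 2.276, -0.0]
contact_force: [0.3, 0.1, -0.7]
opening: 0.069
grip_force: 25.0
time_s: 35.6
tool_pos: [0.5715, 0.3691, 0.0338]
tool_rot: [2.166, 2.276, 0.0]
contact_force: [0.2, -0.0, -0.1]
opening: 0.353
grip_force: 0.0
time_s: 36.6
tool_pos: [0.5727, 0.3696, 0.2573]
tool_rot: [2.165, 2.275, 0.008]
contact_force: [0.5, -0.1, -0.2]
opening: 0.348
grip_force: 0.0
row [-0.7999  0.0325 -0.0403] [-0.     -0.      0.0238] at [0.5712 0.3689 0.2539]
```

View pics/h7.png

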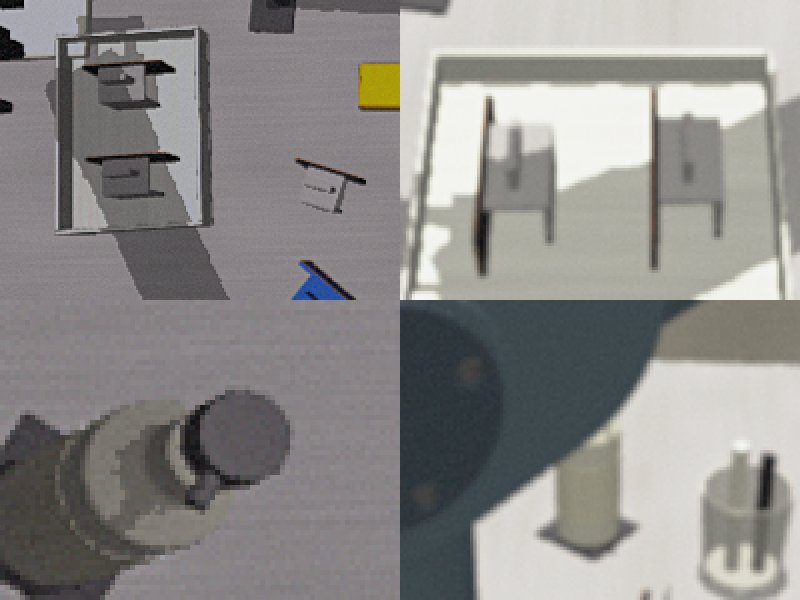

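Both old tags stand in the pan (top px ~(153,221) and (152,268)). The cap's circle is at top px (548.6,217.6).

```bash

python3 -m inch '[-0.12,0,-0.04,0,0,0,-0.24,0,-0.04,0,0,0,-0.36,0,-0.04,0,0,0.01,-0.48,0,-0.04,0,0,0.02,-0.6,0.02,-0.04,0,0,0.024,-0.72,0.03,-0.04,0,0,0.024,-0.84,0.03,-0.04,0,0,0.024,-0.96,0.03,-0.04,0,0,0.024]' 0 10
python3 -c "
from h import *
c=onz('top',(548.6,217.6),.19);print(c)
to(c[0],c[1],.23,-.3)"
```

```text
time_s: 37.7
tool_pos: [0.6016, -0.0153, 0.2686]
tool_rot: [-2.33, -2.105, 0.003]
contact_force: [0.3, -0.3, -0.2]
opening: 0.006
grip_force: 0.0
[ 0.53   -0.4147  0.19  ]
row [-1.0114 -0.0769  0.0971] [-0.0003  0.0001  0.0316] at [ 0.6016 -0.0153  0.2686]
```

```bash

python3 -m inch '[-0.12,0,0,0,0,0,-0.24,-0.01,0,0,0,0.01,-0.36,-0.02,0,0,0,0.02,-0.48,-0.03,0,0,0,0.03,-0.6,-0.04,0,0,0,0.032,-0.72,-0.05,0,0,0,0.032,-0.84,-0.06,0,0,0,0.032,-0.94,-0.07,0,0,0,0.032]'
python3 -m inch '[0,0,0,0,0,0,0,0,0,0,0,0,0,0,0,0,0,0,0,0,0,0,0,0,0,0,0,0,0,0,0,0,0,0,0,0,0,0,0,0,0,0,0,0,0,0,0,0]' |grep pos
python3 -c "
from h import *
to(.53,-.4147,.175,-.3)"
```

```text
time_s: 38.7
tool_pos: [0.5352, -0.3866, 0.2685]
tool_rot: [-2.53, -1.859, 0.002]
contact_force: [-0.3, 0.0, -1.3]
opening: 0.007
grip_force: 0.0
tool_pos: [0.5366, -0.3851, 0.2698]
row [-0.0756  0.0062  0.2371] [ 0.      0.     -0.0004] at [ 0.5366 -0.3851  0.2698]
```

```bash

python3 -m inch '[-0.04,0.003,0,0,0,0,-0.076,0.006,0,0,0,0,-0.076,0.006,0.06,0,0,0,-0.076,0.006,0.12,0,0,0,-0.076,0.006,0.18,0,0,0,-0.076,0.006,0.22,0,0,0,-0.076,0.006,0.237,0,0,0,-0.076,0.006,0.237,0,0,0]'
for i in 1 2 3; do python3 -m inch '[0,0,0.003,0,0,0,0,0,0.006,0,0,0,0,0,0.009,0,0,0,0,0,0.012,0,0,0,0,0,0.012,0,0,0,0,0,0.012,0,0,0,0,0,0.012,0,0,0,0,0,0.012,0,0,0]'|grep -E "pos|contact"; done
```

```text
time_s: 40.7
tool_pos: [0.5298, -0.4152, 0.1751]
tool_rot: [2.531, 1.861, -0.0]
contact_force: [1.0, -0.5, 0.5]
opening: 0.005
grip_force: 0.0
tool_pos: [0.5299, -0.4149, 0.1703]
contact_force: [0.2, 0.4, -0.3]
tool_pos: [0.5299, -0.4149, 0.1655]
contact_force: [-0.4, -0.1, 0.4]
tool_pos: [0.5298, -0.4148, 0.1607]
contact_force: [-1.0, 1.3, 2.7]
```

```bash

python3 -m inch '[0,0,0.004,0,0,0,0,0,0.008,0,0,0,0,0,0.012,0,0,0,0,0,0.016,0,0,0,0,0,0.019,0,0,0,0,0,0.021,0,0,0,0,0,0.021,0,0,0,0,0,0.021,0,0,0]'|grep -E "pos|contact"
python3 -m inch '[0,0,0.001,0,0,0,0,0,0.002,0,0,0,0,0,0.002,0,0,0,0,0,0.002,0,0,0,0,0,0.002,0,0,0,0,0,0.002,0,0,0,0,0,0.002,0,0,0,0,0,0.002,0,0,0]'|grep -E "pos|contact"
```

```text
tool_pos: [0.5299, -0.4148, 0.1526]
contact_force: [-1.8, 2.5, 7.1]
tool_pos: [0.5299, -0.4149, 0.1521]
contact_force: [-2.7, 3.3, 9.3]
```

The force passed 7 N to 9.3 N at the stop, so the first press is done. I'll release, then do the second press.

```bash

python3 -m inch '[0,0,-0.01,0,0,0,0,0,-0.02,0,0,0,0,0,-0.03,0,0,0,0,0,-0.04,0,0,0,0,0,-0.04,0,0,0,0,0,-0.04,0,0,0,0,0,-0.04,0,0,0,0,0,-0.04,0,0,0]'|grep -E "pos|contact"
python3 -m inch '[0,0,0.005,0,0,0,0,0,0.01,0,0,0,0,0,0.015,0,0,0,0,0,0.02,0,0,0,0,0,0.025,0,0,0,0,0,0.03,0,0,0,0,0,0.035,0,0,0,0,0,0.038,0,0,0]'|grep -E "pos|contact"
python3 -m inch '[0,0,0.001,0,0,0,0,0,0.002,0,0,0,0,0,0.002,0,0,0,0,0,0.002,0,0,0,0,0,0.002,0,0,0,0,0,0.002,0,0,0,0,0,0.002,0,0,0,0,0,0.002,0,0,0]'|grep -E "pos|contact"
python3 -m inch '[0,0,-0.01,0,0,0,0,0,-0.03,0,0,0,0,0,-0.06,0,0,0,0,0,-0.1,0,0,0,0,0,-0.15,0,0,0,0,0,-0.2,0,0,0,0,0,-0.22,0,0,0,0,0,-0.22,0,0,0]' 0.5
python3 -c "
from h import *
A=optics.read_camera('top')[:,:,::-1]
cv2.imwrite('pics/h8.png',cv2.resize(A[230:310,225:455],None,fx=3.4,fy=3.4,interpolation=3))"
```

```text
tool_pos: [0.5298, -0.4148, 0.1673]
contact_force: [-0.4, -0.1, 0.5]
tool_pos: [0.5299, -0.4148, 0.1525]
contact_force: [-3.0, 1.2, 6.7]
tool_pos: [0.5299, -0.4148, 0.1521]
contact_force: [-1.6, 2.8, 7.2]
time_s: 49.7
tool_pos: [0.5301, -0.415, 0.2401]
tool_rot: [2.53, 1.861, 0.001]
contact_force: [-0.2, -0.7, -0.1]
opening: 0.502
grip_force: 0.0
```

View pics/h8.png

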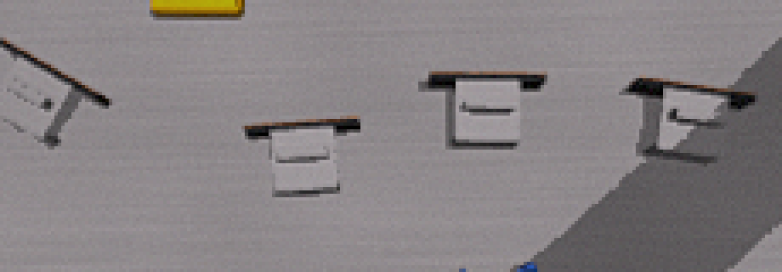

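The top crop shows B at (304,160), C at (488,110) and D at (690,120), unmoved. Tag A (left) has been knocked and turned further, so I'll re-measure it later. Now picking D.

```bash
python3 -c "
from h import *
to(.459,-.221,.2,-.169)"
```

```text
row [ 0.4095 -0.313   0.0983] [-0.     -0.     -0.0212] at [ 0.5298 -0.4146  0.2393]
```

```bash

python3 -m inch '[0.1,-0.08,0,0,0,-0.01,0.2,-0.16,0,0,0,-0.02,0.3,-0.24,0,0,0,-0.021,0.41,-0.313,0.05,0,0,-0.021,0.41,-0.313,0.15,0,0,-0.021,0.41,-0.313,0.25,0,0,-0.021,0.41,-0.313,0.35,0,0,-0.021,0.41,-0.313,0.35,0,0,-0.021]' 0.5
python3 -m inch '[0,0,0,0,0,0,0,0,0,0,0,0,0,0,0,0,0,0,0,0,0,0,0,0,0,0,0,0,0,0,0,0,0,0,0,0,0,0,0,0,0,0,0,0,0,0,0,0]' |grep -E "pos|cont"
python3 -c "
from h import *
to(.459,-.221,.0285,-.169)"
```

```text
time_s: 50.75
tool_pos: [0.4564, -0.2199, 0.0969]
tool_rot: [-2.398, -2.021, 0.006]
contact_force: [-0.0, -0.0, 0.5]
opening: 0.499
grip_force: 0.0
tool_pos: [0.4591, -0.221, 0.0994]
contact_force: [-0.3, 0.4, -0.1]
row [-0.0001 -0.0003  0.1772] [-0.      0.     -0.0002] at [ 0.4591 -0.221   0.0994]
```

```bash

python3 -m inch '[0,0,0.03,0,0,0,0,0,0.06,0,0,0,0,0,0.09,0,0,0,0,0,0.12,0,0,0,0,0,0.15,0,0,0,0,0,0.177,0,0,0,0,0,0.177,0,0,0,0,0,0.177,0,0,0]' |grep -E "pos|cont"
python3 -m inch '[0,0,0,0,0,0,0,0,0,0,0,0,0,0,0,0,0,0,0,0,0,0,0,0,0,0,0,0,0,0,0,0,0,0,0,0,0,0,0,0,0,0,0,0,0,0,0,0]' 0 25
python3 -m inch '[0,0,-0.02,0,0,0,0,0,-0.08,0,0,0,0,0,-0.16,0,0,0,0,0,-0.24,0,0,0,0,0,-0.32,0,0,0,0,0,-0.4,0,0,0,0,0,-0.46,0,0,0,0,0,-0.46,0,0,0]' 
python3 -c "
from h import *
to(.6471,-.1384,.2,-.092)"
```

```text
tool_pos: [0.4593, -0.2211, 0.0288]
contact_force: [-0.0, -0.4, 0.4]
time_s: 53.75
tool_pos: [0.4591, -0.221, 0.0286]
tool_rot: [-2.402, -2.024, 0.0]
contact_force: [-0.6, -0.8, -1.7]
opening: 0.065
grip_force: 25.0
time_s: 54.75
tool_pos: [0.4602, -0.2215, 0.2144]
tool_rot: [2.4, 2.022, 0.004]
contact_force: [0.4, 0.2, -0.9]
opening: 0.064
grip_force: 25.0
row [0.2839 0.4251 0.0375] [ 0.0006  0.     -0.0125] at [ 0.4602 -0.2215  0.2144]
```

```bash

python3 -m inch '[0.07,0.1,0,0,0,0,0.14,0.2,0,0,0,-0.01,0.2,0.3,0,0,0,-0.0125,0.284,0.425,0.02,0,0,-0.0125,0.284,0.425,0.037,0,0,-0.0125,0.284,0.425,0.037,0,0,-0.0125,0.284,0.425,0.037,0,0,-0.0125,0.284,0.425,0.037,0,0,-0.0125]'
python3 -m inch '[0,0,0,0,0,0,0,0,0,0,0,0,0,0,0,0,0,0,0,0,0,0,0,0,0,0,0,0,0,0,0,0,0,0,0,0,0,0,0,0,0,0,0,0,0,0,0,0]' |grep -E "pos|cont"
python3 -c "
from h import *
to(.6471,-.1384,.1255,-.092)
A=optics.read_camera('top')[:,:,::-1];B=optics.read_camera('side')[:,:,::-1]
cv2.imwrite('pics/tA.png',A);cv2.imwrite('pics/sA.png',B)
o=np.zeros((600,800,3),np.uint8)
o[:400,:400]=cv2.resize(A[220:320,205:305],None,fx=4,fy=4,interpolation=3)
o[:,400:]=cv2.resize(B[160:310,230:330],None,fx=4,fy=4,interpolation=3)
cv2.imwrite('pics/h9.png',o)"
```

```text
time_s: 55.75
tool_pos: [0.6454, -0.1388, 0.1984]
tool_rot: [2.322, 2.115, 0.001]
contact_force: [-0.2, -0.2, -1.8]
opening: 0.065
grip_force: 25.0
tool_pos: [0.646, -0.1379, 0.1978]
contact_force: [-0.0, -0.5, -1.6]
row [-0.0011  0.0029  0.1808] [0. 0. 0.] at [ 0.646  -0.1379  0.1978]
```

View pics/h9.png

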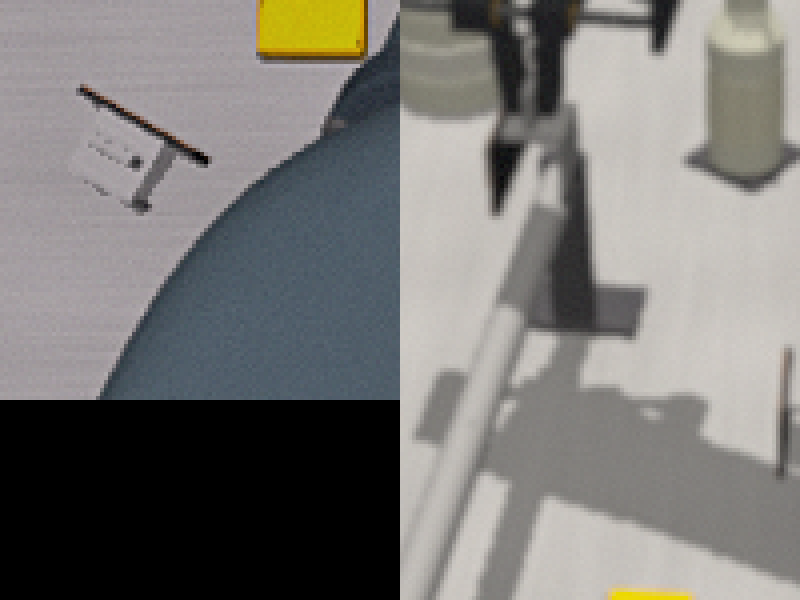

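D hangs level over the tube near the far post, with its plates either side of it. Tag A's slate edge is now at top px (225,242)-(257,260). Lowering D onto the tube.

```bash

python3 -m inch '[-0.001,0.003,0.03,0,0,0,-0.001,0.003,0.06,0,0,0,-0.001,0.003,0.08,0,0,0,-0.001,0.003,0.1,0,0,0,-0.001,0.003,0.1,0,0,0,-0.001,0.003,0.1,0,0,0,-0.001,0.003,0.1,0,0,0,-0.001,0.003,0.1,0,0,0]' |grep -E "pos|cont"
python3 -m inch '[0,0,0.015,0,0,0,0,0,0.03,0,0,0,0,0,0.045,0,0,0,0,0,0.06,0,0,0,0,0,0.075,0,0,0,0,0,0.079,0,0,0,0,0,0.079,0,0,0,0,0,0.079,0,0,0]' |grep -E "pos|cont"
python3 -c "
from h import *
print(onz('top',(225,242),.049),onz('top',(257,260),.049))
a=onz('top',(225,242),.049);b=onz('top',(257,260),.049);d=a-b;y=np.arctan2(-d[0],d[1]);print(y,np.linalg.norm(d),(a+b)/2-.021*np.array([np.cos(y),np.sin(y),0]))
print('tab',onz('top',(205+117/4,220+151/4),.075))"
```

```text
tool_pos: [0.6473, -0.1384, 0.1582]
contact_force: [1.2, -0.7, -1.4]
tool_pos: [0.6473, -0.1384, 0.1265]
contact_force: [0.1, 0.2, -1.3]
[0.5215 0.208  0.049 ] [0.481  0.1388 0.049 ]
-0.5291992502329375 0.08011324982650572 [0.4831 0.184  0.049 ]
tab [0.4839 0.1819 0.075 ]
```

```bash

python3 -m inch '[0,0,0.002,0,0,0,0,0,0.003,0,0,0,0,0,0.003,0,0,0,0,0,0.003,0,0,0,0,0,0.003,0,0,0,0,0,0.003,0,0,0,0,0,0.003,0,0,0,0,0,0.003,0,0,0]' |grep -E "pos|cont"
python3 -m inch '[0,0,0,0,0,0,0,0,0,0,0,0,0,0,0,0,0,0,0,0,0,0,0,0,0,0,0,0,0,0,0,0,0,0,0,0,0,0,0,0,0,0,0,0,0,0,0,0]' 0.4 5 |grep -E "pos|cont"
python3 -m inch '[0,0,-0.03,0,0,0,0,0,-0.06,0,0,0,0,0,-0.1,0,0,0,0,0,-0.15,0,0,0,0,0,-0.2,0,0,0,0,0,-0.2,0,0,0,0,0,-0.2,0,0,0,0,0,-0.2,0,0,0]' |grep -E "pos|cont"
python3 -c "
from h import *
to(.470,-.0965,.2,-.042)"
```

```text
tool_pos: [0.6471, -0.1384, 0.1251]
contact_force: [-0.4, 1.0, -1.4]
tool_pos: [0.6471, -0.1384, 0.125]
contact_force: [0.2, -0.5, -0.5]
tool_pos: [0.6466, -0.1381, 0.2041]
contact_force: [0.7, 0.3, -0.8]
row [ 0.0632 -0.4491  0.011 ] [-0.0002 -0.     -0.0079] at [ 0.6466 -0.1381  0.2041]
```

Now C, the same way: hover, descend to z ≈ 0.0285, grip and lift.

```bash

python3 -m inch '[0.01,-0.11,0,0,0,0,0.03,-0.22,0,0,0,-0.008,0.05,-0.33,0,0,0,-0.008,0.063,-0.449,0.05,0,0,-0.008,0.063,-0.449,0.15,0,0,-0.008,0.063,-0.449,0.26,0,0,-0.008,0.063,-0.449,0.26,0,0,-0.008,0.063,-0.449,0.26,0,0,-0.008]' 0.5|grep -E "pos|cont"
python3 -m inch '[0,0,0,0,0,0,0,0,0,0,0,0,0,0,0,0,0,0,0,0,0,0,0,0,0,0,0,0,0,0,0,0,0,0,0,0,0,0,0,0,0,0,0,0,0,0,0,0]' |grep -E "pos|cont"
python3 -c "
from h import *
to(.470,-.0965,.0285,-.042)"
```

```text
tool_pos: [0.4712, -0.0972, 0.102]
contact_force: [0.3, -0.7, 0.3]
tool_pos: [0.4706, -0.0968, 0.101]
contact_force: [0.3, -1.0, 0.2]
row [ 0.0007 -0.0015  0.1813] [-0.      0.      0.0001] at [ 0.4706 -0.0968  0.101 ]
```

```bash

python3 -m inch '[0,0,0.03,0,0,0,0,0,0.06,0,0,0,0,0,0.09,0,0,0,0,0,0.12,0,0,0,0,0,0.15,0,0,0,0,0,0.181,0,0,0,0,0,0.181,0,0,0,0,0,0.181,0,0,0]' |grep -E "pos|cont"
python3 -m inch '[0,0,0,0,0,0,0,0,0,0,0,0,0,0,0,0,0,0,0,0,0,0,0,0,0,0,0,0,0,0,0,0,0,0,0,0,0,0,0,0,0,0,0,0,0,0,0,0]' 0 25
python3 -m inch '[0,0,-0.02,0,0,0,0,0,-0.08,0,0,0,0,0,-0.16,0,0,0,0,0,-0.24,0,0,0,0,0,-0.32,0,0,0,0,0,-0.4,0,0,0,0,0,-0.46,0,0,0,0,0,-0.46,0,0,0]' 
python3 -c "
from h import *
to(.6554,-.0488,.2,-.092)"
```

```text
tool_pos: [0.4708, -0.0969, 0.0288]
contact_force: [-0.9, -0.5, 1.1]
time_s: 65.85
tool_pos: [0.4705, -0.0968, 0.0286]
tool_rot: [-2.267, -2.175, 0.0]
contact_force: [1.0, -0.1, -1.3]
opening: 0.066
grip_force: 25.0
time_s: 66.85
tool_pos: [0.4717, -0.0969, 0.2143]
tool_rot: [2.266, 2.173, 0.005]
contact_force: [0.3, -0.3, -1.8]
opening: 0.067
grip_force: 25.0
row [0.1394 0.4537 0.0375] [ 0.0006 -0.0001  0.008 ] at [ 0.4717 -0.0969  0.2143]
```

```bash

python3 -m inch '[0.03,0.1,0,0,0,0,0.06,0.2,0,0,0,0.008,0.1,0.32,0,0,0,0.008,0.139,0.453,0.02,0,0,0.008,0.139,0.453,0.037,0,0,0.008,0.139,0.453,0.037,0,0,0.008,0.139,0.453,0.037,0,0,0.008,0.139,0.453,0.037,0,0,0.008]'|grep -E "pos|cont"
python3 -m inch '[0,0,0,0,0,0,0,0,0,0,0,0,0,0,0,0,0,0,0,0,0,0,0,0,0,0,0,0,0,0,0,0,0,0,0,0,0,0,0,0,0,0,0,0,0,0,0,0]' |grep -E "pos|cont"
python3 -c "
from h import *
to(.6554,-.0488,.1253,-.092)"
```

```text
tool_pos: [0.6535, -0.0492, 0.1985]
contact_force: [-0.3, -0.3, -1.4]
tool_pos: [0.654, -0.0488, 0.1978]
contact_force: [-0.5, -0.2, -0.7]
row [0.0003 0.0036 0.1814] [0. 0. 0.] at [ 0.654  -0.0488  0.1978]
```

```bash

python3 -m inch '[0,0.0036,0.03,0,0,0,0,0.0036,0.06,0,0,0,0,0.0036,0.08,0,0,0,0,0.0036,0.1,0,0,0,0,0.0036,0.1,0,0,0,0,0.0036,0.1,0,0,0,0,0.0036,0.1,0,0,0,0,0.0036,0.1,0,0,0]' |grep -E "pos|cont"
python3 -m inch '[0,0,0.015,0,0,0,0,0,0.03,0,0,0,0,0,0.045,0,0,0,0,0,0.06,0,0,0,0,0,0.075,0,0,0,0,0,0.082,0,0,0,0,0,0.082,0,0,0,0,0,0.082,0,0,0]' |grep -E "pos|cont"
python3 -m inch '[0,0,0,0,0,0,0,0,0,0,0,0,0,0,0,0,0,0,0,0,0,0,0,0,0,0,0,0,0,0,0,0,0,0,0,0,0,0,0,0,0,0,0,0,0,0,0,0]' 0.4 5 |grep -E "pos|cont"
python3 -m inch '[0,0,-0.03,0,0,0,0,0,-0.06,0,0,0,0,0,-0.1,0,0,0,0,0,-0.15,0,0,0,0,0,-0.2,0,0,0,0,0,-0.2,0,0,0,0,0,-0.2,0,0,0,0,0,-0.2,0,0,0]' |grep -E "pos|cont"
python3 -c "
from h import *
to(.443,.017,.2,.033)"
```

```text
tool_pos: [0.6556, -0.0489, 0.1581]
contact_force: [-0.6, -0.7, -0.9]
tool_pos: [0.6554, -0.0489, 0.1252]
contact_force: [-2.2, 0.4, 0.8]
tool_pos: [0.6554, -0.0489, 0.125]
contact_force: [-0.2, -0.5, 0.0]
tool_pos: [0.6548, -0.0487, 0.2041]
contact_force: [-0.1, 1.0, 0.2]
row [ 0.1151 -0.5423  0.0111] [-0.0003 -0.     -0.0199] at [ 0.6548 -0.0487  0.2041]
```

Next B.

```bash

python3 -m inch '[0.025,-0.12,0,0,0,-0.01,0.05,-0.24,0,0,0,-0.02,0.08,-0.37,0,0,0,-0.02,0.115,-0.542,0.05,0,0,-0.02,0.115,-0.542,0.15,0,0,-0.02,0.115,-0.542,0.26,0,0,-0.02,0.115,-0.542,0.26,0,0,-0.02,0.115,-0.542,0.26,0,0,-0.02]' 0.5|grep -E "pos|cont"
python3 -m inch '[0,0,0,0,0,0,0,0,0,0,0,0,0,0,0,0,0,0,0,0,0,0,0,0,0,0,0,0,0,0,0,0,0,0,0,0,0,0,0,0,0,0,0,0,0,0,0,0]' |grep -E "pos|cont"
python3 -c "
from h import *
to(.443,.017,.0285,.033)"
```

```text
tool_pos: [0.4445, 0.0165, 0.1019]
contact_force: [-0.3, 0.2, -0.5]
tool_pos: [0.4437, 0.0168, 0.101]
contact_force: [-0.1, 0.6, -0.1]
row [ 0.0007 -0.0017  0.1813] [-0.      0.      0.0001] at [0.4437 0.0168 0.101 ]
```

```bash

python3 -m inch '[0,0,0.03,0,0,0,0,0,0.06,0,0,0,0,0,0.09,0,0,0,0,0,0.12,0,0,0,0,0,0.15,0,0,0,0,0,0.181,0,0,0,0,0,0.181,0,0,0,0,0,0.181,0,0,0]' |grep -E "pos|cont"
python3 -m inch '[0,0,0,0,0,0,0,0,0,0,0,0,0,0,0,0,0,0,0,0,0,0,0,0,0,0,0,0,0,0,0,0,0,0,0,0,0,0,0,0,0,0,0,0,0,0,0,0]' 0 25 |tail -2
python3 -m inch '[0,0,-0.02,0,0,0,0,0,-0.08,0,0,0,0,0,-0.16,0,0,0,0,0,-0.24,0,0,0,0,0,-0.32,0,0,0,0,0,-0.4,0,0,0,0,0,-0.46,0,0,0,0,0,-0.46,0,0,0]' 
python3 -c "
from h import *
to(.6636,.0408,.2,-.092)"
```

```text
tool_pos: [0.4439, 0.0167, 0.0287]
contact_force: [0.9, -0.7, 0.0]
opening: 0.066
grip_force: 25.0
time_s: 77.85
tool_pos: [0.4448, 0.017, 0.2141]
tool_rot: [2.183, 2.257, 0.006]
contact_force: [0.2, -0.4, -2.1]
opening: 0.066
grip_force: 25.0
row [0.041  0.5487 0.0374] [ 0.0006 -0.0003  0.02  ] at [0.4448 0.017  0.2141]
```

```bash

python3 -m inch '[0.01,0.1,0,0,0,0.01,0.02,0.22,0,0,0,0.02,0.03,0.36,0,0,0,0.02,0.041,0.5,0.02,0,0,0.02,0.041,0.552,0.037,0,0,0.02,0.041,0.552,0.037,0,0,0.02,0.041,0.552,0.037,0,0,0.02,0.041,0.552,0.037,0,0,0.02]'|grep -E "pos|cont"
python3 -m inch '[0,0,0,0,0,0,0,0,0,0,0,0,0,0,0,0,0,0,0,0,0,0,0,0,0,0,0,0,0,0,0,0,0,0,0,0,0,0,0,0,0,0,0,0,0,0,0,0]' |grep -E "pos|cont"
python3 -c "
from h import *
to(.6636,.0408,.1253,-.092)"
```

```text
tool_pos: [0.663, 0.0406, 0.198]
contact_force: [0.2, -0.5, -1.5]
tool_pos: [0.6638, 0.0406, 0.1978]
contact_force: [0.1, 0.1, -0.8]
row [ 0.0003 -0.0006  0.1813] [ 0. -0.  0.] at [0.6638 0.0406 0.1978]
```

```bash

python3 -m inch '[0,0,0.03,0,0,0,0,0,0.06,0,0,0,0,0,0.08,0,0,0,0,0,0.1,0,0,0,0,0,0.1,0,0,0,0,0,0.1,0,0,0,0,0,0.1,0,0,0,0,0,0.1,0,0,0]' |grep -E "pos|cont"
python3 -m inch '[0,0,0.015,0,0,0,0,0,0.03,0,0,0,0,0,0.045,0,0,0,0,0,0.06,0,0,0,0,0,0.075,0,0,0,0,0,0.082,0,0,0,0,0,0.082,0,0,0,0,0,0.082,0,0,0]' |grep -E "pos|cont"
python3 -m inch '[0,0,0,0,0,0,0,0,0,0,0,0,0,0,0,0,0,0,0,0,0,0,0,0,0,0,0,0,0,0,0,0,0,0,0,0,0,0,0,0,0,0,0,0,0,0,0,0]' 0.4 5 |grep -E "pos|cont"
python3 -m inch '[0,0,-0.03,0,0,0,0,0,-0.06,0,0,0,0,0,-0.1,0,0,0,0,0,-0.15,0,0,0,0,0,-0.2,0,0,0,0,0,-0.2,0,0,0,0,0,-0.2,0,0,0,0,0,-0.2,0,0,0]' |grep -E "pos|cont"
python3 -c "
from h import *
A=optics.read_camera('top')[:,:,::-1]
cv2.imwrite('pics/h10.png',cv2.resize(A[140:290,190:390],None,fx=4,fy=4,interpolation=3))
to(.483,.183,.2,-.53)"
```

```text
tool_pos: [0.664, 0.0407, 0.1582]
contact_force: [0.6, 0.4, -0.9]
tool_pos: [0.6638, 0.0407, 0.1253]
contact_force: [-2.5, 0.7, 3.1]
tool_pos: [0.6638, 0.0406, 0.125]
contact_force: [0.2, -0.3, 0.5]
tool_pos: [0.6632, 0.0407, 0.2041]
contact_force: [-0.2, -0.3, 0.1]
row [ 0.313  -0.4815  0.011 ] [-0.0002  0.0001  0.0697] at [0.6633 0.0406 0.2041]
```

View pics/h10.png

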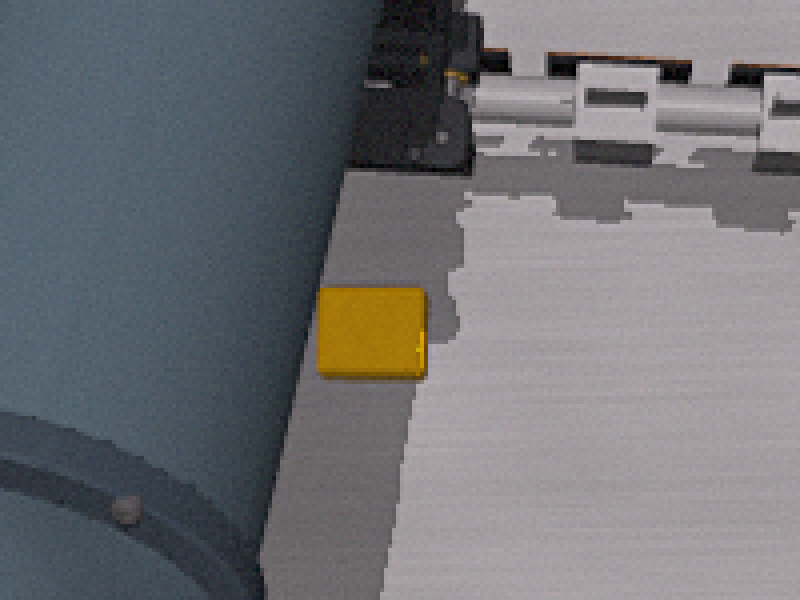

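C and D sit square astride the tube (tabs at crop (615,98) and (790,105)) and the cheese is undisturbed; the arm hides A and B. Now A, at its knocked pose.

```bash

python3 -m inch '[0.07,-0.1,0,0,0,0.02,0.14,-0.2,0,0,0,0.04,0.21,-0.3,0,0,0,0.06,0.28,-0.43,0.05,0,0,0.07,0.311,-0.482,0.1,0,0,0.07,0.311,-0.482,0.2,0,0,0.07,0.311,-0.482,0.26,0,0,0.07,0.311,-0.482,0.26,0,0,0.07]' 0.6|grep -E "pos|cont"
python3 -m inch '[0,0,0,0,0,0,0,0,0,0,0,0,0,0,0,0,0,0,0,0,0,0,0,0,0,0,0,0,0,0,0,0,0,0,0,0,0,0,0,0,0,0,0,0,0,0,0,0]' |grep -E "pos|cont"
python3 -c "
from h import *
to(.483,.182,.0285,-.53)
# has A stayed? difference between earlier shot and now near A
A=optics.read_camera('top').astype(int);P=cv2.imread('pics/tA.png')[:,:,::-1].astype(int)
d=np.abs(A-P).sum(2)[235:275,215:265]; print((d>60).mean(0).round(1))"
```

```text
tool_pos: [0.4818, 0.1815, 0.0995]
contact_force: [-0.2, -0.2, 0.7]
tool_pos: [0.4832, 0.1822, 0.101]
contact_force: [-1.1, 1.1, 0.3]
row [-0.0007 -0.0002  0.1812] [-0.      0.     -0.0003] at [0.4832 0.1822 0.101 ]
[1.  1.  1.  1.  1.  1.  1.  1.  1.  1.  1.  1.  1.  1.  1.  0.9 1.  1.
 1.  1.  1.  1.  0.9 0.9 0.8 0.8 0.8 0.8 0.8 0.8 0.8 0.8 0.6 0.6 0.5 0.4
 0.5 0.5 0.6 0.6 0.6 0.5 0.5 0.4 0.4 0.3 0.3 0.3 0.3 0.3]
```

```bash

python3 -m inch '[0,0,0.03,0,0,0,0,0,0.06,0,0,0,0,0,0.09,0,0,0,0,0,0.12,0,0,0,0,0,0.15,0,0,0,0,0,0.181,0,0,0,0,0,0.181,0,0,0,0,0,0.181,0,0,0]' |grep -E "pos|cont"
python3 -m inch '[0,0,0,0,0,0,0,0,0,0,0,0,0,0,0,0,0,0,0,0,0,0,0,0,0,0,0,0,0,0,0,0,0,0,0,0,0,0,0,0,0,0,0,0,0,0,0,0]' 0 25 |tail -2
python3 -m inch '[0,0,-0.02,0,0,0,0,0,-0.08,0,0,0,0,0,-0.16,0,0,0,0,0,-0.24,0,0,0,0,0,-0.32,0,0,0,0,0,-0.4,0,0,0,0,0,-0.46,0,0,0,0,0,-0.46,0,0,0]' 
python3 -c "
from h import *
to(.6719,.1304,.2,-.092)"
```

```text
tool_pos: [0.4835, 0.1822, 0.0288]
contact_force: [-0.2, 0.5, -0.8]
opening: 0.064
grip_force: 25.0
time_s: 88.95
tool_pos: [0.4843, 0.1826, 0.2143]
tool_rot: [-2.727, -1.559, -0.006]
contact_force: [0.1, 0.5, -1.5]
opening: 0.069
grip_force: 25.0
row [0.1253 0.4704 0.0367] [ 0.0003 -0.0005 -0.07  ] at [0.4843 0.1826 0.2143]
```

```bash

python3 -m inch '[0.03,0.1,0,0,0,-0.02,0.06,0.22,0,0,0,-0.04,0.09,0.34,0,0,0,-0.06,0.125,0.46,0.02,0,0,-0.07,0.125,0.472,0.037,0,0,-0.07,0.125,0.472,0.037,0,0,-0.07,0.125,0.472,0.037,0,0,-0.07,0.125,0.472,0.037,0,0,-0.07]'|grep -E "pos|cont"
python3 -m inch '[0,0,0,0,0,0,0,0,0,0,0,0,0,0,0,0,0,0,0,0,0,0,0,0,0,0,0,0,0,0,0,0,0,0,0,0,0,0,0,0,0,0,0,0,0,0,0,0]' |grep -E "pos|cont"
python3 -c "
from h import *
to(.6719,.1304,.1253,-.092)"
```

```text
tool_pos: [0.6707, 0.1306, 0.1983]
contact_force: [-0.7, -0.5, -1.9]
tool_pos: [0.6713, 0.1296, 0.1978]
contact_force: [0.7, 0.9, -0.7]
row [0.0022 0.0012 0.1813] [0. 0. 0.] at [0.6713 0.1296 0.1978]
```

```bash

python3 -m inch '[0.002,0.001,0.03,0,0,0,0.002,0.001,0.06,0,0,0,0.002,0.001,0.08,0,0,0,0.002,0.001,0.1,0,0,0,0.002,0.001,0.1,0,0,0,0.002,0.001,0.1,0,0,0,0.002,0.001,0.1,0,0,0,0.002,0.001,0.1,0,0,0]' |grep -E "pos|cont"
python3 -m inch '[0,0,0.015,0,0,0,0,0,0.03,0,0,0,0,0,0.045,0,0,0,0,0,0.06,0,0,0,0,0,0.075,0,0,0,0,0,0.082,0,0,0,0,0,0.082,0,0,0,0,0,0.082,0,0,0]' |grep -E "pos|cont"
python3 -m inch '[0,0,0,0,0,0,0,0,0,0,0,0,0,0,0,0,0,0,0,0,0,0,0,0,0,0,0,0,0,0,0,0,0,0,0,0,0,0,0,0,0,0,0,0,0,0,0,0]' 0.4 5 |grep -E "pos|cont"
python3 -m inch '[0,0,-0.03,0,0,0,0,0,-0.06,0,0,0,0,0,-0.1,0,0,0,0,0,-0.15,0,0,0,0,0,-0.2,0,0,0,0,0,-0.25,0,0,0,0,0,-0.3,0,0,0,0,0,-0.3,0,0,0]' |grep -E "pos|cont"
python3 -m inch '[0.1,-0.1,0,0,0,0,0.2,-0.2,0,0,0,0,0.3,-0.3,0,0,0,0,0.4,-0.4,0,0,0,0,0.5,-0.5,0,0,0,0,0.6,-0.55,0,0,0,0,0.7,-0.55,0,0,0,0,0.7,-0.55,0,0,0,0]' |grep -E "pos|cont"
```

```text
tool_pos: [0.672, 0.1304, 0.1582]
contact_force: [0.6, -0.8, -1.4]
tool_pos: [0.6716, 0.1303, 0.1255]
contact_force: [-3.7, -0.2, 6.1]
tool_pos: [0.6718, 0.1303, 0.125]
contact_force: [0.5, -0.5, -0.1]
tool_pos: [0.673, 0.1303, 0.2472]
contact_force: [1.1, 0.7, 0.3]
tool_pos: [0.4764, 0.4327, 0.2436]
contact_force: [0.4, 0.7, 0.5]
```

I've used all my picture views, so I'll check the end state numerically: slate-edge pixels on the rail against their expected projections, and the pan and counter areas.

```bash
python3 -c "
from h import *
A=optics.read_camera('top'); P=cv2.imread('pics/top0.png')[:,:,::-1]
f=A.astype(int); m=((f[...,0]-f[...,2]>25)&(f[...,0]<190)).astype(np.uint8); m[:130]=0
n,l,s,c=cv2.connectedComponentsWithStats(m,connectivity=8)
for i in range(1,n):
    if s[i,4]>=6: print(s[i],c[i].round(1),onz('top',c[i],.146)[:2])
print('expected edge centres')
y=-.092
for p in [(.6471,-.1384),(.6554,-.0488),(.6636,.0408),(.6719,.1304)]:
    print(proj('top',np.array([p[0]+.021*np.cos(y),p[1]+.021*np.sin(y),.146])).round(1))
d=np.abs(f-P).sum(2)
for k,(a,b,e,g) in dict(cheese=(208,240,262,304),cup=(278,322,468,528),cap=(205,235,530,560)).items(): print(k,(d[a:b,e:g]>80).mean().round(3))
print(r.state()['time_s'])"
```

```text
[138 130  31  19 387] [153.1 136.8] [0.7242 0.3328]
[   0  135   63   46 2522] [ 29.2 157.4] [0.689  0.5852]
[237 148  12   1  12] [242.5 148. ] [0.695  0.1514]
[254 149  15   2  16] [261.4 149.1] [0.6915 0.1136]
[281 150   7   1   7] [284. 150.] [0.6882 0.0685]
[290 150  15   2  15] [297.  150.9] [0.6856 0.0426]
[327 153   6   1   6] [329.5 153. ] [ 0.6792 -0.0216]
[342 154  15   1  15] [349. 154.] [ 0.676 -0.06 ]
[377 156   7   1   7] [380. 156.] [ 0.67   -0.1206]
[394 157  12   1  12] [399.5 157. ] [ 0.6667 -0.1586]
[ 15 211   7  16  74] [ 17.8 217.7] [0.5652 0.5988]
[147 210  12   2  12] [152.5 210.9] [0.5718 0.3286]
[269 211  28  24 648] [282.5 222.8] [0.5415 0.0724]
[138 212   6   1   6] [140.5 212. ] [0.5702 0.3525]
[ 42 229  11   3  15] [ 46.1 230. ] [0.539  0.5398]
[  5 276   8   3  13] [  8.2 276.8] [0.4484 0.6088]
[ 34 278   8   2  12] [ 36.8 278.7] [0.4435 0.5515]
[ 564  360   76   69 4302] [606.4 393.9] [ 0.2145 -0.5078]
[609 360   9   2  15] [612.9 360.5] [ 0.2726 -0.5256]
[196 373  18  15  24] [204.6 379.9] [0.2488 0.2195]
expected edge centres
[390.1 156.7]
[344.3 154. ]
[298.9 151.4]
[253.9 148.7]
cheese 0.0
cup 0.0
cap 0.0
96.0
```

All four slate edges lie where expected, on the customers' side. The cheese, cup and cap are unchanged, and the arm is clear.

```bash
python3 -c "
from cell import r
print(r.sign_off())"
```

```text
the job is handed in; nothing more can be done
None
```

The job is handed in: both old tags are in the pan, the cap got two full presses while the rail was bare, and all four new tags hang astride the rail, slate to the customers. By camera check the cheese and cup did not move; the hand-in returned no verdict.

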